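Hold a hardness gauge square on the filler patch of a model roof

TASK

Check the cured filler on the architectural model: lift the hardness gauge (the square-handled tool with the sprung plunger) out of the tool rack, set its plunger inside the ring marked on the model's sloping roof, square to the roof, and press gently until the plunger is about halfway in. Hold it steady there for three seconds and finish still holding it like that, gripped and pressed; do not put it down or let go. Do not ram the gauge, shove the model, or disturb the scriber or the tape roll.

Things in the scene. Friction and masses are not known exactly. Their poses are not given: they have to be found in the camera images.
- gauge: Hardness gauge, 150 g, upright and loose in one rack hole. Origin: plunger tip when fully out; z up the tool's axis. z 0-20 mm: steel plunger, 8 mm dia, round end; 20-65: aluminium barrel, 22 dia; 65-71: steel collar, 42 dia, resting on the rack; 71-126: square grey handle 28 x 28 (grip here), faces square to x and y; 126-130: steel cap, 22 dia.
- plunger (a joint): How far the gauge's spring plunger is pushed in, m: 0 fully out, 0.012 at the stop. Spring 500 N/m, so halfway (0.006) is about 3 N. A dark band round the plunger, 12 to 14 mm from the tip, just disappears upwards into the barrel at halfway.
- tip (a point): The rounded end of the gauge's plunger; moves with the plunger. Axes as the gauge's.
- rack: Tool rack screwed to the bench: hardwood block 70 (x) x 160 (y) x 85 (z) mm, origin under its centre. Two through holes, 24 mm diameter, at y = -45 and +45 mm, x = 0: the gauge stands in one, the scriber in the other, either way round. The gauge must rise 65 mm to clear the rack's top.
- scriber: Bystander: scriber standing loose in the rack's other hole: turned round dark-wood handle, up to 26 mm diameter, and a brass collar, 32 mm diameter, resting on the rack. Origin on its axis, 65 mm below the collar's underside, z up; its top is at z = 120 mm. Leave it in the rack.
- model: Architectural model, 2.5 kg, loose on the bench: pink foam base 240 (x) x 280 (y) x 30 (z) mm, origin under its centre. Plywood roof slab, 130 mm along the slope, 170 wide (y), sloping 0.35 rad (20 degrees), rising towards +x; its top face is centred at (-10, -35, 90) mm. Beside it, y 60 to 130, x -25 to 85 mm, a clear block 122 mm high.
- mark (a point): Centre of the ring marked on the plywood roof, on the roof's surface: a pale filler patch 20 mm in diameter bordered by a thin dark ring, 25 mm over all. Its z axis is square to the roof, outwards (upwards); x runs up the slope, y level. Its place across the roof differs from start to start.
- tape: Bystander: roll of blue tape lying flat, 80 mm diameter, 24 mm high, origin under its centre. Leave alone.
Things that resemble listed ones, but are neither listed nor needed, are in the scene too. Of the things like the gauge, leave any that is green or purple; of the rest the smaller one is meant.

How it is judged:
On the way, in this order (a step that is already met when the one before it is completed fails the run):
1. the gauge is gripped and drawn right out of the rack (contact force between the fingers and gauge above 1.5 N and z of gauge in the frame of rack above 0.08 m and contact force between gauge and rack below 0.1 N), for 0.1 s.
2. the plunger is held in the ring, square to the roof and about halfway in, for two seconds (distance between tip and mark below 0.01 m and angle between the z axis of gauge and the z axis of mark, either way round below 0.13 rad and value of joint plunger between 0.003 and 0.0095 m and contact force between gauge and model between 0.8 and 8 N and contact force between the fingers and gauge above 1.5 N), for 2 s.
At the end, for the whole second after the job is handed in: Gauge gripped, still, off the rack; tip within 10 mm of the ring centre, axis within 0.13 rad of square to the roof, plunger in 3 to 9.5 mm, 0.8 to 8 N on the model. Model moved under 15 mm and level (0.05 rad); scriber, tape moved under 30 mm (all of step 2 and linear speed of gauge below 0.02 m/s and contact force between gauge and rack below 0.2 N and distance of model from where it was at the start of the episode below 0.015 m and angle between model's own z axis and vertical below 0.05 rad and distance of each of scriber, tape from where it was at the start of the episode below 0.03 m); the arm keeps its last pose, push and grip.
It fails at once if the gauge is rammed into the model (over 20 N) (contact force between gauge and model above 20 N).
It fails at once if the model is shoved more than 25 mm (distance of model from where it was at the start of the episode above 0.025 m).
It fails at once if the scriber or tape is disturbed (moved more than 30 mm) (distance of any of scriber, tape from where it was at the start of the episode above 0.03 m).
It also fails if it takes over 43 s, if anything falls off the work surface, if the arm or the gripper's body presses on something with over 40 N, if the wrist force passes 120 N, or if a joint passes its speed limit or range.

ROBOT

A 6-joint arm with a two-finger parallel gripper is mounted at the origin on the work surface. World frame = base frame: x ahead of the robot, y to its left, z up, the work surface at z = 0. Lengths are in m, angles in rad, forces in N, time in s.
With the tool pointing down it reaches from about 0.25 to 0.775 m from the base axis. Payload 4 kg.
Tool frame: the origin (TCP) lies on the centre line of the jaws, within the pads' length; the fingertips stand 22 mm ahead of it and the grasp point (between the pads) lies 3 mm ahead of it; z points along the fingers, y is the direction in which the jaws open and shut (so a half turn about z gives the same grasp; the last joint's range is limited). The gripper opens to 94 mm and grips with 3 to 60 N. Pads are 16 mm wide; open, the fingers measure 119 mm over their backs; the gripper's body (75 mm by 177 mm) begins 78 mm behind the grasp point.
Start: joints at [1.017, 0.087, 1.371, -0, 1.684, -0.103], TCP at [0.24, 0.495, 0.228] pointing down, gripper open.
Joint ranges: [-3.1, 3.1], [-0.76, 2.03], [0.27, 2.55], [-1.08, 4.22], [0.17, 2.65], [-2.57, 2.57]. Speed limits (rad/s): [2.79, 2.79, 3.14, 3.14, 3.14, 3.14].

INTERFACE

Orientations are given as [roll, pitch, yaw] about the fixed x, y, z axes, in that order (R = Rz(yaw) Ry(pitch) Rx(roll)).
In Python, from bench import robot gives the robot as it stands. The module is installed in compiled form; this text tells all that it offers.
- The arm moves only by the shell command python3 -m inch 'ROWS'. ROWS is JSON, a list of rows, each an object with "linear": the shift along the world's x, y, z scaled (see below), a list of three; "twist": the turn about the world's z scaled (see below); "gripper": the opening, from 0 (shut) to 1 (fully open). In form: [{"linear": [x, y, z], "twist": twist, "gripper": gripper}, ...]. A call has 1 to 10 rows; each row is the pose to reach, as a shift and turn from the pose commanded when the call began; what a row does not reach only later rows make up. The controller multiplies each number of a shift by 0.1 m and each number of a turn by 60 degrees. A row lasts 1/12 s, in which the tool goes at most 41.7 mm and 7.16 degrees, less where a joint would pass 70% of its speed; a pose out of reach is approached as far as the arm can. A call with a number of a shift or a turn outside -1 to 1 is refused whole. A call with a gripper value outside its range is refused whole. The fingers move at their own pace and stop on an object; the grip force is fixed at half the most. Time passes only in rows, so rows that repeat a pose let the fingers close. It gives the time, the measured TCP pose, the force and the opening at its end, in the units of the state.
- robot.get_obs(): the state, without advancing time (a new reading comes with each control period).
- robot.snapshot(name): name is "side" or "top"; returns a dict with "image" (384x512x3 uint8, red, green, blue), "depth" (384x512 float32, m along the optical axis (not along the pixel's ray), 0 where there is no reading), "mtx" (3x3 intrinsics, pixels), "rvec" (rotation vector, rad) and "tvec" (3), from world to camera coordinates, as OpenCV has them. Camera axes: x right, y down, z forward; pixel columns grow to the right and rows downward; lengths in m; the calibration is good to about 2 mm. A picture is of the moment at which its call begins.
- robot.close_job(): hands the job in, once; it reports no verdict.
The state is a dict: "time": time; "joint_positions": joint angles; "qvel": joint speeds; "joint_torque": joint torques, N m; "tool_pos": TCP position; "ee_rot": TCP orientation; "wrist_force": force on the tool from outside, world axes, zero at the start; "wrist_torque": the same for the moment, N m; "width": finger opening in m.
Only numpy, scipy, OpenCV 4.12 (cv2) and the standard library are available. Lean on these libraries where they do the work, as an engineer would, in place of code of your own. Each camera call takes 0.05 s, during which the arm holds its last target.

## Working session

There is one attempt and no reset: what is moved stays moved. The work goes in short steps, Python scripts to look and compute and a shell command to move; the robot and the scene stay as the last step left them, time stands still between calls to the robot, and variables do not carry over. Pictures are saved under pics/ and viewed, and the job is handed in when it is done.

```bash
mkdir -p pics
cat > h.py <<'E'
import numpy as np, cv2
from bench import robot
def snap(n,tag):
    s=robot.snapshot(n); np.savez(f'{tag}_{n}.npz',**s); cv2.imwrite(f'pics/{tag}_{n}.png',s['image'][:,:,::-1]); return s
def ld(n,tag): return dict(np.load(f'{tag}_{n}.npz'))
def cam(s):
    R=cv2.Rodrigues(s['rvec'])[0]; t=s['tvec'].reshape(3); return R,t,-R.T@t
def ray(s,u,v):
    R,t,c=cam(s); d=R.T@np.linalg.inv(s['mtx'])@np.array([u,v,1.]); return c,d
def onz(s,u,v,z):
    c,d=ray(s,u,v); return c+d*(z-c[2])/d[2]
def dep(s,u,v):
    c,d=ray(s,u,v); return c+d*s['depth'][int(round(v)),int(round(u))]
def proj(s,P):
    return cv2.projectPoints(np.array(P,float).reshape(-1,3),s['rvec'],s['tvec'],s['mtx'],None)[0].reshape(-1,2)
def tri(s1,p1,s2,p2):
    c1,d1=ray(s1,*p1);c2,d2=ray(s2,*p2)
    k=np.linalg.lstsq(np.array([d1,-d2]).T,c2-c1,rcond=None)[0]
    a=c1+k[0]*d1;b=c2+k[1]*d2; return (a+b)/2,np.linalg.norm(a-b)
def crop(s,u0,v0,u1,v1,k,name):
    cv2.imwrite('pics/'+name,cv2.resize(s['image'][v0:v1,u0:u1,::-1],None,fx=k,fy=k,interpolation=cv2.INTER_CUBIC))
E
python3 - <<'E'
from h import *
np.set_printoptions(precision=4,suppress=True)
for n in('side','top'):
    s=snap(n,'a'); print(n,cam(s)[2],s['mtx'][0,0],(s['depth']>0).mean())
print(robot.get_obs())
E
```

```text
side [ 0.1913 -0.5847  0.5001] 375.35885016102463 0.99609375
top [ 0.4139 -0.0312  0.9604] 404.46722153342165 0.9960581461588541
{'time': 0.1, 'joint_positions': array([ 1.0169,  0.0879,  1.3721,  0.    ,  1.6836, -0.103 ]), 'qvel': array([ 0.0019, -0.0008, -0.0024, -0.0004,  0.0014, -0.001 ]), 'joint_torque': array([  0.0024, -34.1253, -30.3301,   0.072 ,   0.0304,  -0.0001]), 'tool_pos': array([0.2394, 0.4947, 0.2264]), 'ee_rot': array([-3.1396, -0.0002,  2.6908]), 'wrist_force': array([ 0.1209,  0.4841, -0.83  ]), 'wrist_torque': array([-0.0261,  0.0011,  0.0577]), 'width': 0.09389071436352904}
```

View pics/a_side.png

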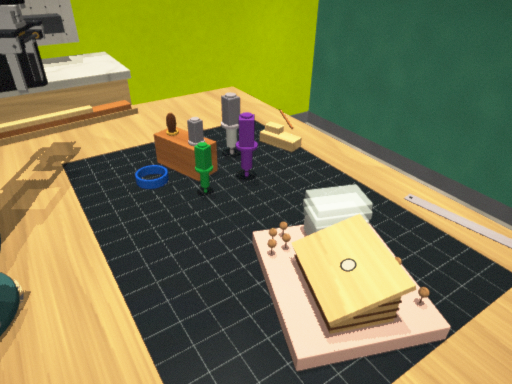

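View pics/a_top.png

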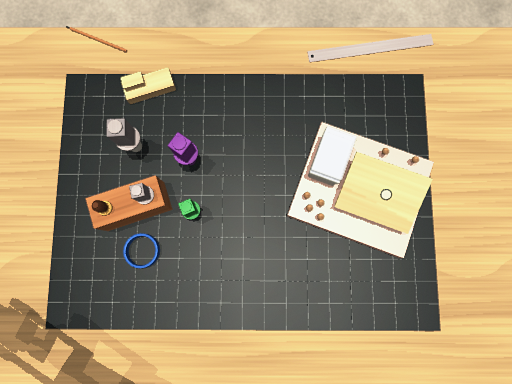

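Run:
```python
from h import *
np.set_printoptions(precision=4,suppress=True)
T=ld('top','a');S=ld('side','a')
a=cv2.resize(T['image'][160:240,75:215],None,fx=4,fy=4,interpolation=cv2.INTER_CUBIC)
b=cv2.resize(S['image'][85:200,130:270],None,fx=4,fy=4,interpolation=cv2.INTER_CUBIC)
cv2.imwrite('pics/c1.png',cv2.resize(np.vstack([a,b])[:,:,::-1],None,fx=.75,fy=.75))
crop(T,290,120,440,260,5,'c2.png'); crop(S,250,180,450,360,4,'c3.png')
for u,v in [(141,190),(134,185),(117,130),(180,143),(189,208),(98,207),(141,250),(386,195),(256,192)]:
    print((u,v),dep(T,u,v))
for u,v in [(196,122),(231,97),(246,116),(203,146),(348,265)]: print('s',(u,v),dep(S,u,v))
```

```text
(141, 190) [0.5465 0.2031 0.1495]
(134, 185) [0.5575 0.219  0.1458]
(117, 130) [0.6651 0.2502 0.175 ]
(180, 143) [0.6398 0.123  0.1694]
(189, 208) [0.5122 0.1072 0.1314]
(98, 207) [0.5124 0.2918 0.1411]
(141, 250) [0.4278 0.239  0.0012]
(386, 195) [ 0.5469 -0.3132  0.0906]
(256, 192) [ 0.5664 -0.031   0.0037]
s (196, 122) [0.5454 0.1993 0.1444]
s (231, 97) [0.6699 0.2436 0.1712]
s (246, 116) [0.6342 0.1139 0.1702]
s (203, 146) [0.5154 0.1051 0.1274]
s (348, 265) [ 0.549  -0.3139  0.0909]
```

View pics/c1.png

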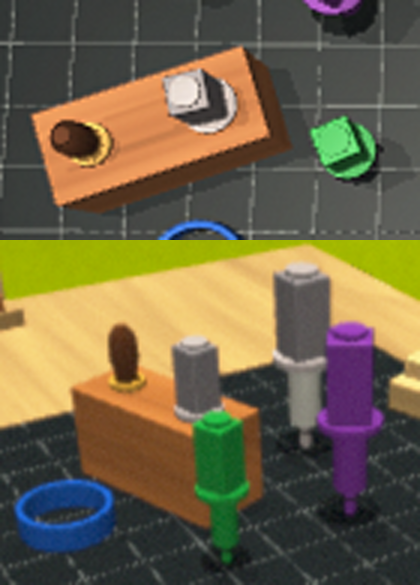

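View pics/c2.png

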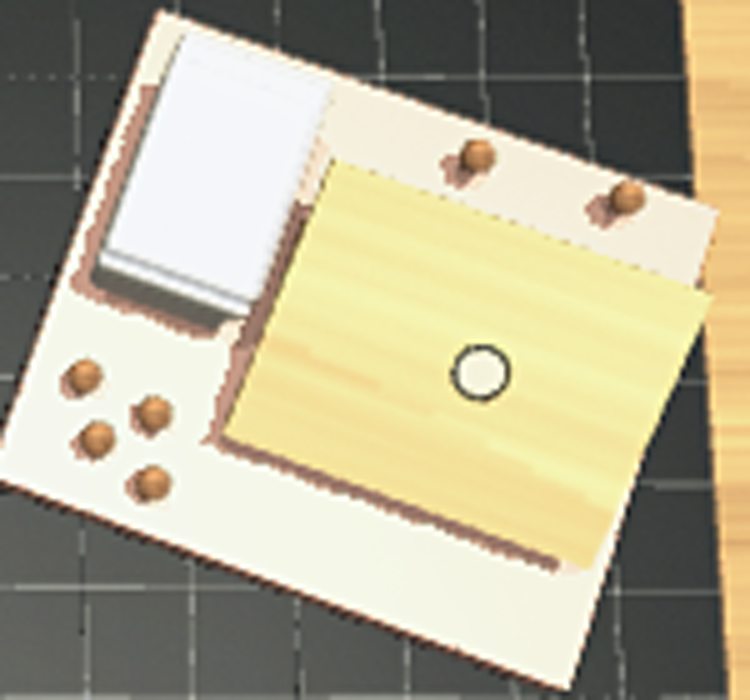

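View pics/c3.png

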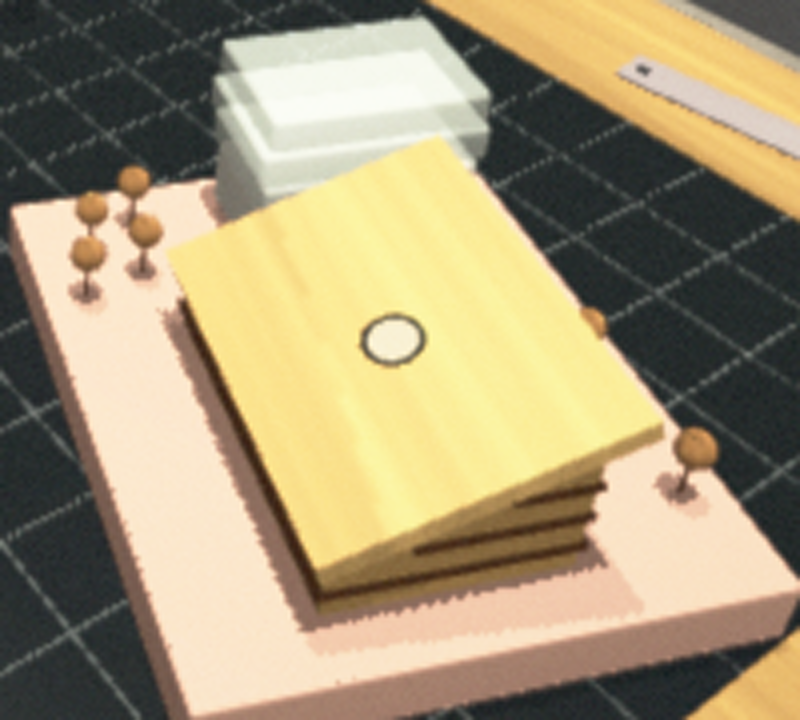

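```bash
cat > m.py <<'E'
from h import *
np.set_printoptions(precision=4,suppress=True)
T=ld('top','a');S=ld('side','a')
def cloud(s):
    R,t,c=cam(s);v,u=np.mgrid[0:384,0:512];d=np.stack([u,v,np.ones_like(u)],-1)@np.linalg.inv(s['mtx']).T
    return c+(d*s['depth'][...,None])@R
C=cloud(T);D=cloud(S)
def rect(s,mask,z):
    v,u=np.nonzero(mask);P=np.array([onz(s,a,b,z)[:2] for a,b in zip(u,v)],np.float32)
    return cv2.minAreaRect(P*1000)
def win(u0,v0,u1,v1):
    w=np.zeros((384,512),bool);w[v0:v1,u0:u1]=1;return w
if __name__=='__main__':
    w=win(125,170,165,215)
    z=C[...,2]
    m=w&(z>.138)&(z<.155);print('handle top',m.sum(),rect(T,m,.146),np.median(z[m]),C[m].mean(0))
    for lo,hi in((.1,.14),(.08,.1)):
        mm=w&(z>lo)&(z<hi);print(lo,mm.sum(),np.median(z[mm]))
    # rack top
    hsv=cv2.cvtColor(T['image'],cv2.COLOR_RGB2HSV)
    m=win(75,165,180,240)&(z>.078)&(z<.155);print('rack top',rect(T,m&(np.abs(z-.085)<.006),.085))
    # side handle points
    zs=D[...,2];m=win(180,105,210,140)&(zs>.142)&(zs<.156);print('side top',m.sum(),np.median(zs[m]),D[m].mean(0))
    # roof plane
    for s,Q,(u,v) in((T,C,(386,195)),(S,D,(348,265))):
        hs=cv2.cvtColor(s['image'],cv2.COLOR_RGB2HSV)
        g=cv2.cvtColor(s['image'],cv2.COLOR_RGB2GRAY)
        q=Q[v-13:v+14,u-13:u+14].reshape(-1,3);c=q.mean(0);n=np.linalg.svd(q-c)[2][2];n*=np.sign(n[2])
        print('plane',c,n,'tilt',np.arccos(n[2]),'az(upslope)',np.degrees(np.arctan2(-n[1],-n[0])),'res',np.std((q-c)@n))
        r=g[v-13:v+14,u-13:u+14]<110
        k,l,st,ce=cv2.connectedComponentsWithStats(r.astype(np.uint8))
        i=1+np.argmax(st[1:,4]);uc,vc=ce[i][0]+u-13,ce[i][1]+v-13
        b=st[i];uc2,vc2=u-13+b[0]+(b[2]-1)/2,v-13+b[1]+(b[3]-1)/2
        cc,d=ray(s,uc2,vc2);print('ring',uc,vc,uc2,vc2,b,cc+d*(((c-cc)@n)/(d@n)))
        s['rc']=(uc2,vc2)
    print('tri',tri(T,T['rc'],S,S['rc']))
    # base
    b=win(280,115,440,265)&(z>.025)&(z<.036);print('base',rect(T,b,.03))
E
python3 m.py
python3 - <<'E'
from h import *
T=ld('top','a');S=ld('side','a');a=cv2.resize(T['image'][165:225,110:170],None,fx=8,fy=8,interpolation=cv2.INTER_CUBIC)
b=cv2.resize(S['image'][110:150,175:215],None,fx=12,fy=12,interpolation=cv2.INTER_CUBIC)
cv2.imwrite('pics/c4.png',cv2.resize(np.hstack([a,b]),(800,400))[:,:,::-1])
E
```

```text
handle top 204 ((545.5906372070312, 211.87966918945312), (29.3774471282959, 29.449676513671875), 14.082632064819336) 0.14840555673743527 [0.5451 0.2113 0.148 ]
0.1 106 0.12109647378222249
0.08 862 0.0861128186085619
rack top ((531.5016479492188, 255.23878479003906), (70.97940063476562, 161.44747924804688), 18.940872192382812)
side top 76 0.1458856036955718 [0.5449 0.2082 0.1466]
plane [ 0.5465 -0.3126  0.0925] [-0.1171 -0.9422  0.314 ] tilt 1.25135393276629 az(upslope) 82.91462391183447 res 0.016014806502705523
ring 387.0 198.57142857142858 387.0 198.0 [11 15  7  3  7] [ 0.5555 -0.3492 -0.014 ]
plane [ 0.5497 -0.3132  0.0903] [-0.32    0.1236  0.9393] tilt 0.3501619337413946 az(upslope) -21.122448399434052 res 0.0008274646018926948
ring 354.8 265.0 354.5 265.0 [19 11  2  5  5] [ 0.5554 -0.3208  0.0932]
tri (array([ 0.5459, -0.3189,  0.095 ]), np.float64(0.015583183792771085))
base ((572.3514404296875, -275.53192138671875), (279.7293701171875, 240.21224975585938), 69.59915161132812)
```

View pics/c4.png

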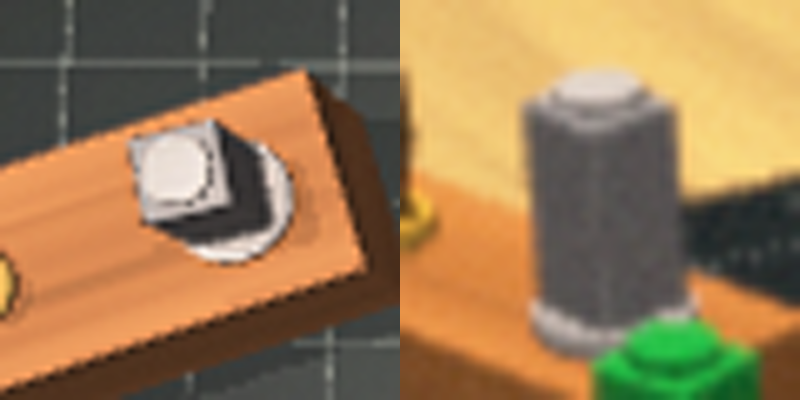

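Run:
```python
from m import *
n0=None
for s,Q,(u,v),k in((T,C,(386,195),14),(S,D,(348,265),18)):
    g=cv2.cvtColor(s['image'],cv2.COLOR_RGB2GRAY)[v-k:v+k+1,u-k:u+k+1]
    hs=cv2.cvtColor(s['image'],cv2.COLOR_RGB2HSV)[v-k:v+k+1,u-k:u+k+1]
    pale=(hs[...,1]<60)&(hs[...,2]>150)
    kk,l,st,ce=cv2.connectedComponentsWithStats(pale.astype(np.uint8)); i=1+np.argmin([np.hypot(*(c-k)) for c in ce[1:]])
    s['rc']=(ce[i][0]+u-k,ce[i][1]+v-k); print(s['rc'],st[i])
    q=Q[v-9:v+10,u-9:u+10].reshape(-1,3);c=np.median(q,0);n=np.linalg.svd(q-c)[2][2];n*=np.sign(n[2])
    q=q[np.abs((q-c)@n)<.02]
    print(n,np.arccos(n[2]),c)
    if n0 is None or s is S: n0=n;c0=c
for s in(T,S):
    cc,d=ray(s,*s['rc']);print(cc+d*(((c0-cc)@n0)/(d@n0)))
print(tri(T,T['rc'],S,S['rc']))
# gauge cap centre from two views
for s,w,nm in((T,(130,180,150,200),'T'),(S,(188,115,204,128),'S')):
    g=cv2.cvtColor(s['image'],cv2.COLOR_RGB2GRAY)[w[1]:w[3],w[0]:w[2]];print(nm);
    b=(g>165).astype(np.uint8);kk,l,st,ce=cv2.connectedComponentsWithStats(b);i=1+np.argmax(st[1:,4]);print(st[i],ce[i]+[w[0],w[1]]);s['cp']=ce[i]+[w[0],w[1]]
print(tri(T,T['cp'],S,S['cp']))
```

```text
(np.float64(385.84057971014494), np.float64(194.1014492753623)) [10  9  9  9 69]
[-0.0918 -0.9478  0.3055] 1.2603575413827293 [ 0.5467 -0.3132  0.0903]
(np.float64(347.77570093457945), np.float64(264.5514018691589)) [ 12  13  13  10 107]
[-0.318   0.1243  0.9399] 0.3484481024038723 [ 0.5495 -0.3138  0.0903]
[ 0.5489 -0.3132  0.09  ]
[ 0.55   -0.3126  0.0903]
(array([ 0.549 , -0.313 ,  0.0911]), np.float64(0.0006000624391720513))
T
[  0   0  20  18 182] [137.2033 188.1209]
S
[ 0  0 16 13 87] [196.1839 117.5977]
(array([0.5509, 0.2103, 0.1507]), np.float64(0.0015464262391783493))
```

```bash
python3 -m inch '[{"linear":[0.77,-0.71,0],"twist":0.4,"gripper":0.6},{"linear":[0.77,-0.71,0],"twist":0.4,"gripper":0.6},{"linear":[0.77,-0.71,0],"twist":0.4,"gripper":0.6},{"linear":[0.77,-0.71,0],"twist":0.4,"gripper":0.6}]'; python3 -m inch '[{"linear":[0.77,-0.71,0],"twist":0.25,"gripper":0.6},{"linear":[0.77,-0.71,0],"twist":0.25,"gripper":0.6},{"linear":[0.77,-0.71,0],"twist":0.25,"gripper":0.6}]'
```

```text
time: 0.43
tool_pos: [0.3198, 0.4208, 0.2268]
ee_rot: [-3.139, 0.001, 3.11]
wrist_force: [-0.5, 0.2, -0.4]
width: 0.071
time: 0.68
tool_pos: [0.3946, 0.3515, 0.2269]
ee_rot: [-3.141, -0.001, -2.907]
wrist_force: [-0.2, 0.9, 0.4]
width: 0.0568
```

```bash
python3 -m inch '[{"linear":[0.77,-0.71,0],"twist":0,"gripper":0.6},{"linear":[0.77,-0.71,0],"twist":0,"gripper":0.6},{"linear":[0.77,-0.71,0],"twist":0.0,"gripper":0.6}]'; python3 -m inch '[{"linear":[0.74,-0.69,0],"twist":0.0,"gripper":0.6},{"linear":[0.74,-0.69,0],"twist":0,"gripper":0.6},{"linear":[0.74,-0.69,0],"twist":0.0,"gripper":0.6},{"linear":[0.74,-0.69,0],"twist":0.0,"gripper":0.6}]'
```

```text
time: 0.93
tool_pos: [0.473, 0.2788, 0.2267]
ee_rot: [-3.14, -0.0, -2.915]
wrist_force: [-0.1, 0.2, -0.4]
width: 0.0563
time: 1.27
tool_pos: [0.5469, 0.2096, 0.2259]
ee_rot: [-3.14, -0.002, -2.917]
wrist_force: [-1.0, 0.9, -0.4]
width: 0.0564
```

```bash
python3 -m inch '[{"linear":[-0.01,0.02,-0.4],"twist":0,"gripper":0.6},{"linear":[-0.01,0.02,-0.7],"twist":0,"gripper":0.6},{"linear":[-0.01,0.02,-0.7],"twist":0.0,"gripper":0.6}]'
python3 - <<'E'
from h import *
T=snap('top','b');S=snap('side','b')
a=cv2.resize(T['image'][150:240,90:180],None,fx=4.4,fy=4.4,interpolation=cv2.INTER_CUBIC)
b=cv2.resize(S['image'][70:190,140:260],None,fx=3.3,fy=3.3,interpolation=cv2.INTER_CUBIC)
cv2.imwrite('pics/b1.png',np.hstack([a,b])[:,:,::-1])
E
```

```text
time: 1.52
tool_pos: [0.5388, 0.2144, 0.1494]
ee_rot: [-3.142, -0.015, -2.911]
wrist_force: [-0.2, -0.9, -1.9]
width: 0.0566
```

View pics/b1.png

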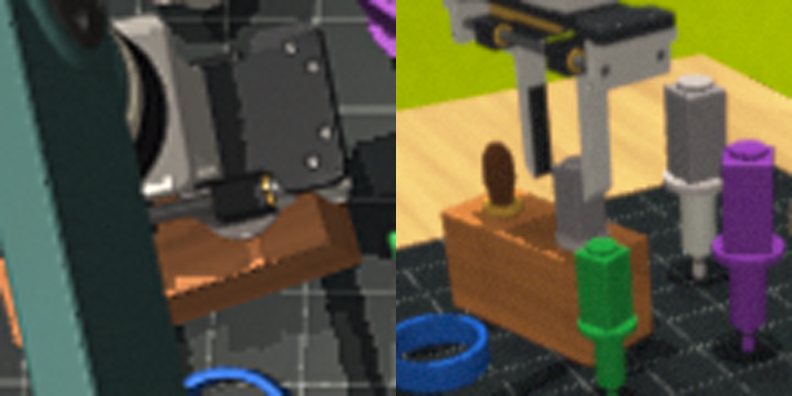

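```bash
python3 -m inch '[{"linear":[0,0,-0.1],"twist":0,"gripper":0.6},{"linear":[0,0,-0.2],"twist":0,"gripper":0.6},{"linear":[0,0,-0.35],"twist":0.0,"gripper":0.6},{"linear":[0,0,-0.35],"twist":0.0,"gripper":0.6},{"linear":[0,0,-0.35],"twist":0.0,"gripper":0.6},{"linear":[0,0,-0.35],"twist":0.0,"gripper":0.6}]'
```

```text
time: 2.12
tool_pos: [0.5441, 0.2153, 0.1236]
ee_rot: [3.141, 0.002, -2.912]
wrist_force: [-0.5, 0.3, 0.1]
width: 0.0569
```

```bash
python3 -m inch '[{"linear":[0.02,-0.03,-0.05],"twist":0,"gripper":0.6},{"linear":[0.02,-0.03,-0.05],"twist":0,"gripper":0.6},{"linear":[0.02,-0.03,-0.05],"twist":0.0,"gripper":0.6}]'; python3 -m inch '[{"linear":[0,0,0],"twist":0,"gripper":0},{"linear":[0,0,0],"twist":0,"gripper":0},{"linear":[0,0,0],"twist":0,"gripper":0},{"linear":[0,0,0],"twist":0,"gripper":0},{"linear":[0,0,0],"twist":0,"gripper":0},{"linear":[0,0,0],"twist":0,"gripper":0}]'
```

```text
time: 2.37
tool_pos: [0.5459, 0.2119, 0.1177]
ee_rot: [3.142, 0.0, -2.912]
wrist_force: [0.2, 0.2, 0.0]
width: 0.056
time: 2.87
tool_pos: [0.5457, 0.2122, 0.1176]
ee_rot: [3.141, 0.0, -2.912]
wrist_force: [0.8, 1.0, -0.1]
width: 0.0283
```

```bash
python3 -m inch '[{"linear":[0,0,0.1],"twist":0,"gripper":0},{"linear":[0,0,0.25],"twist":0,"gripper":0},{"linear":[0,0,0.4],"twist":0,"gripper":0},{"linear":[0,0,0.5],"twist":0,"gripper":0},{"linear":[0,0,0.5],"twist":0,"gripper":0},{"linear":[0,0,0.5],"twist":0,"gripper":0},{"linear":[0,0,0.5],"twist":0,"gripper":0}]';  python3 - <<'E'
from h import *
S=snap('side','d');crop(S,140,50,260,200,5,'d.png')
E
```

```text
time: 3.45
tool_pos: [0.5451, 0.2118, 0.1666]
ee_rot: [-3.141, -0.002, -2.912]
wrist_force: [-0.1, -0.5, -1.7]
width: 0.0276
```

View pics/d.png

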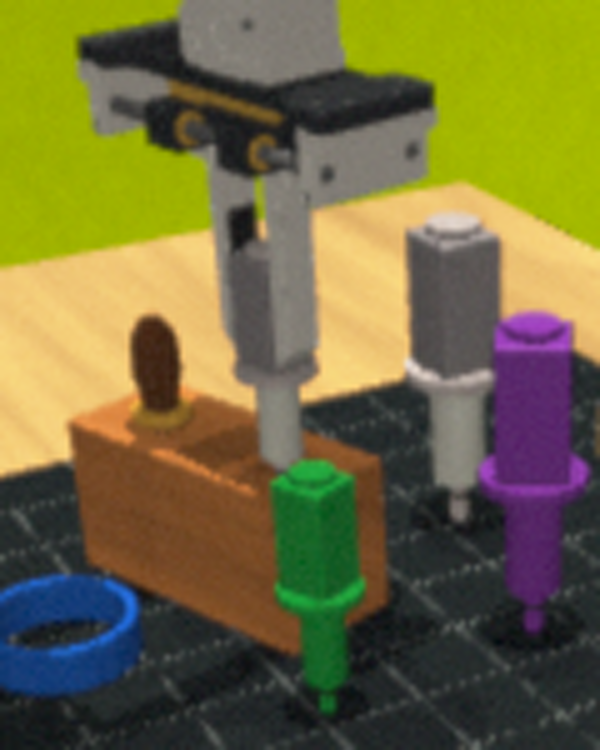

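```bash
python3 -m inch '[{"linear":[-0.05,-0.011,0],"twist":0,"gripper":0},{"linear":[-0.1,-0.023,0],"twist":0,"gripper":0},{"linear":[-0.15,-0.034,0],"twist":0,"gripper":0},{"linear":[-0.2,-0.046,0],"twist":0,"gripper":0},{"linear":[-0.25,-0.057,0],"twist":0,"gripper":0},{"linear":[-0.3,-0.068,0],"twist":0,"gripper":0},{"linear":[-0.35,-0.08,0],"twist":0,"gripper":0},{"linear":[-0.39,-0.091,0],"twist":0,"gripper":0},{"linear":[-0.39,-0.091,0],"twist":0,"gripper":0},{"linear":[-0.39,-0.091,0],"twist":0,"gripper":0}]';  python3 - <<'E'
from h import *
S=snap('side','e');crop(S,140,50,260,200,5,'e.png')
E
```

```text
time: 4.33
tool_pos: [0.5081, 0.2036, 0.1686]
ee_rot: [3.141, 0.006, -2.912]
wrist_force: [5.5, 2.1, -0.6]
width: 0.0282
```

View pics/e.png

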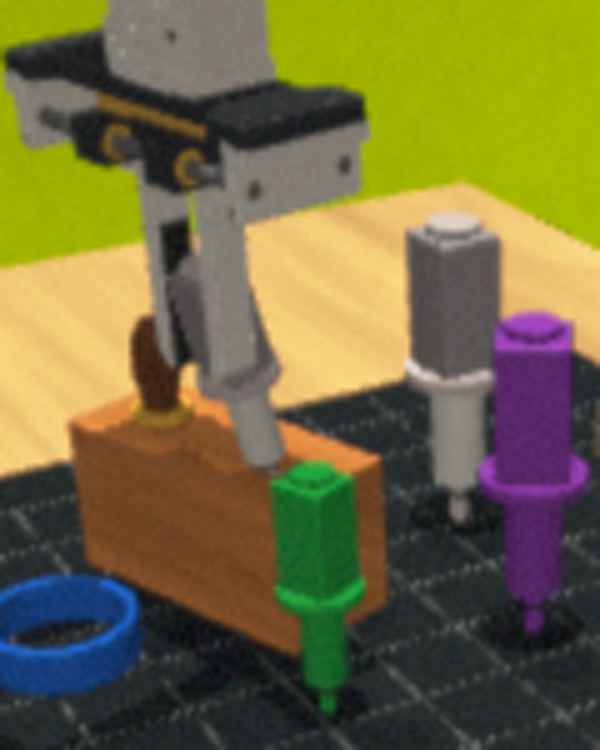

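```bash
python3 -m inch '[{"linear":[0.05,0.011,0],"twist":0,"gripper":0},{"linear":[0.08,0.02,0.05],"twist":0,"gripper":0},{"linear":[0.08,0.02,0.2],"twist":0,"gripper":0},{"linear":[0.08,0.02,0.4],"twist":0,"gripper":0},{"linear":[0.08,0.02,0.6],"twist":0,"gripper":0},{"linear":[0.08,0.02,0.8],"twist":0,"gripper":0},{"linear":[0.08,0.02,0.8],"twist":0,"gripper":0},{"linear":[0.08,0.02,0.8],"twist":0,"gripper":0},{"linear":[0.08,0.02,0.8],"twist":0,"gripper":0}]';  python3 - <<'E'
from h import *
S=snap('side','f');crop(S,140,20,260,170,5,'f.png');snap('top','f')
E
```

```text
time: 5.13
tool_pos: [0.5139, 0.2047, 0.2458]
ee_rot: [-3.141, -0.003, -2.912]
wrist_force: [-0.4, -0.2, -1.9]
width: 0.0277
```

View pics/f.png

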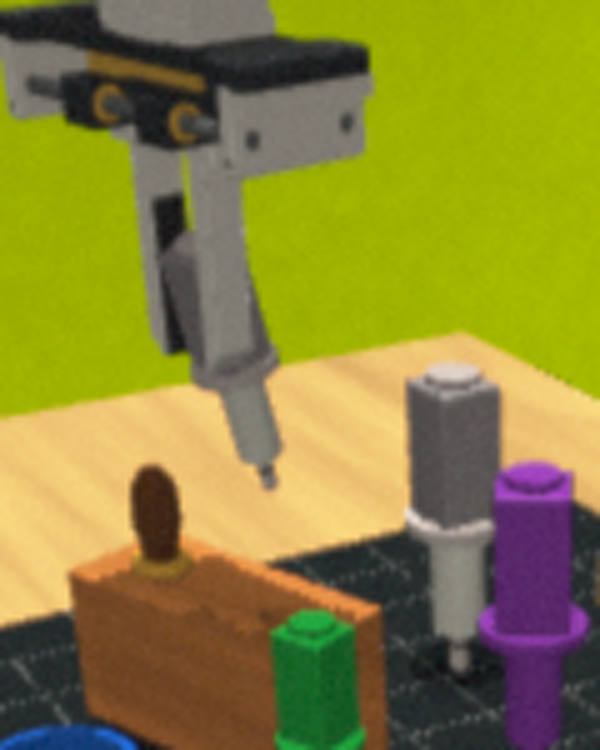

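View pics/f_top.png

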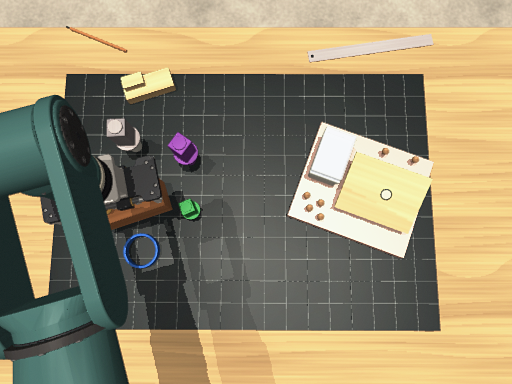

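Run:
```python
from h import *
np.set_printoptions(precision=4,suppress=True)
S=ld('side','f')
G=np.array([.5139,.2047,.2428]);az=np.radians(13.15);e=np.array([np.cos(az),np.sin(az),0]);n=np.array([-np.sin(az),np.cos(az),0])
for p in [(194,117.6),(193.5,117),(193.5,114),(191.8,112)]:
    c,d=ray(S,*p);P=c+d*((G-c)@n)/(d@n);r=P-G;print(p,P,np.linalg.norm(r),np.degrees(np.arctan2(r@e,-r[2])))
for th in(16,18,20,22,24):
    t=np.radians(th);print(th,proj(S,G+.0946*(np.sin(t)*e-np.array([0,0,np.cos(t)]))),proj(S,G+.0746*(np.sin(t)*e-np.array([0,0,np.cos(t)]))))
crop(S,176,80,208,124,16,'f2.png')
```

```text
(194, 117.6) [0.5469 0.2124 0.1509] 0.09798647213196428 20.250401640018932
(193.5, 117) [0.5456 0.2121 0.1528] 0.09570438137636822 19.884996220002193
(193.5, 114) [0.5463 0.2123 0.1603] 0.08896505242544937 21.951697955282114
(191.8, 112) [0.5418 0.2112 0.1666] 0.08139759344355789 20.62155662245134
16 [[191.4205 118.0816]] [[188.9679 111.0951]]
18 [[192.4204 117.3552]] [[189.7719 110.522 ]]
20 [[193.4023 116.5923]] [[190.5617 109.9189]]
22 [[194.3653 115.7937]] [[191.3366 109.2863]]
24 [[195.3085 114.9605]] [[192.0958 108.6251]]
```

View pics/f2.png

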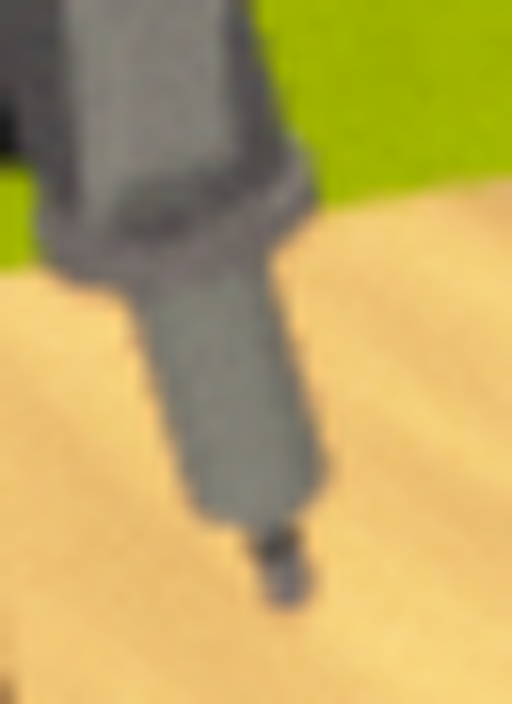

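```bash
python3 -m inch '[{"linear":[0,-0.1,0.1],"twist":0,"gripper":0},{"linear":[0,-0.3,0.2],"twist":-0.05,"gripper":0},{"linear":[0,-0.53,0.2],"twist":-0.1,"gripper":0},{"linear":[0,-0.76,0.2],"twist":-0.15,"gripper":0},{"linear":[0,-1,0.2],"twist":-0.2,"gripper":0}]'; python3 -m inch '[{"linear":[0,-0.25,0],"twist":-0.05,"gripper":0},{"linear":[0,-0.5,0],"twist":-0.1,"gripper":0},{"linear":[0,-0.75,0],"twist":-0.15,"gripper":0},{"linear":[0,-1,0],"twist":-0.2,"gripper":0}]'; python3 -m inch '[{"linear":[0,-0.25,0],"twist":-0.05,"gripper":0},{"linear":[0,-0.5,0],"twist":-0.1,"gripper":0},{"linear":[0,-0.75,0],"twist":-0.12,"gripper":0},{"linear":[0,-1,0],"twist":-0.16,"gripper":0}]'; python3 -m inch '[{"linear":[0,-0.25,0],"twist":0,"gripper":0},{"linear":[0,-0.5,0],"twist":0,"gripper":0},{"linear":[0,-0.75,0],"twist":0,"gripper":0},{"linear":[0,-0.98,0],"twist":0,"gripper":0}]';python3 -m inch '[{"linear":[0,-0.25,0],"twist":0,"gripper":0},{"linear":[0,-0.5,0],"twist":0,"gripper":0},{"linear":[0,-0.75,0],"twist":0,"gripper":0},{"linear":[0,-0.9,0],"twist":0,"gripper":0},{"linear":[0,-1,0],"twist":0,"gripper":0},{"linear":[0,-1,0],"twist":0,"gripper":0},{"linear":[0,-1,0],"twist":0,"gripper":0}]'
```

```text
time: 5.65
tool_pos: [0.5143, 0.1035, 0.2677]
ee_rot: [-3.141, -0.0, -3.123]
wrist_force: [-0.1, -0.7, -1.8]
width: 0.0275
time: 5.98
tool_pos: [0.514, 0.0031, 0.2675]
ee_rot: [-3.141, -0.001, 2.95]
wrist_force: [0.8, 0.1, -1.3]
width: 0.0279
time: 6.32
tool_pos: [0.5139, -0.0968, 0.2675]
ee_rot: [-3.141, -0.001, 2.783]
wrist_force: [1.2, 1.4, -2.1]
width: 0.028
time: 6.65
tool_pos: [0.5137, -0.1951, 0.2674]
ee_rot: [-3.141, -0.001, 2.784]
wrist_force: [0.5, 0.3, -1.7]
width: 0.0282
time: 7.23
tool_pos: [0.5145, -0.2927, 0.2673]
ee_rot: [3.141, -0.001, 2.785]
wrist_force: [-0.7, -0.0, -1.9]
width: 0.028
```

```bash
python3 -m inch '[{"linear":[-0.03,-0.06,-0.1],"twist":0,"gripper":0},{"linear":[-0.03,-0.06,-0.25],"twist":0,"gripper":0},{"linear":[-0.03,-0.06,-0.4],"twist":0,"gripper":0},{"linear":[-0.03,-0.06,-0.55],"twist":0,"gripper":0},{"linear":[-0.03,-0.06,-0.6],"twist":0,"gripper":0},{"linear":[-0.03,-0.06,-0.6],"twist":0,"gripper":0},{"linear":[-0.03,-0.06,-0.6],"twist":0,"gripper":0}]'
python3 - <<'E'
from h import *
S=snap('side','g');T=snap('top','g')
a=cv2.resize(S['image'][170:300,280:420],(420,390),interpolation=cv2.INTER_CUBIC);b=cv2.resize(T['image'][150:240,330:420],(380,390),interpolation=cv2.INTER_CUBIC)
cv2.imwrite('pics/g.png',np.hstack([a,b])[:,:,::-1])
crop(S,320,215,380,285,10,'g2.png')
E
```

```text
time: 7.82
tool_pos: [0.5116, -0.2984, 0.2076]
ee_rot: [3.141, -0.0, 2.786]
wrist_force: [-0.2, -0.8, -1.8]
width: 0.0274
```

View pics/g.png

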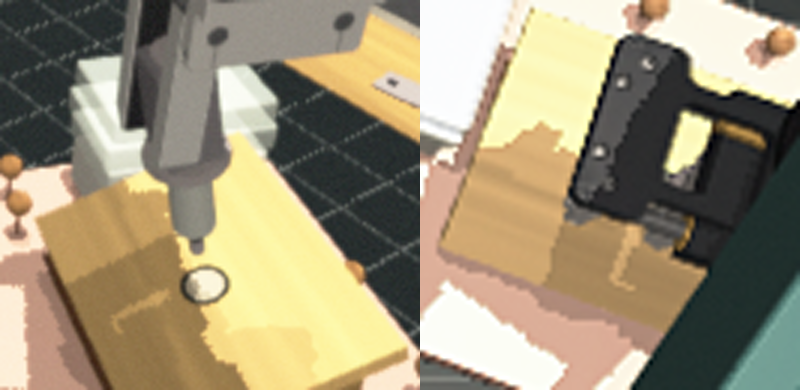

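View pics/g2.png

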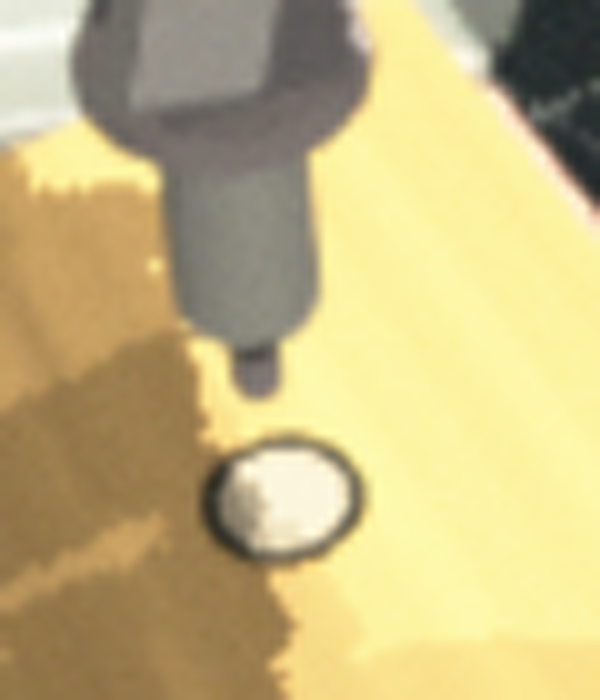

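Run:
```python
from h import *
np.set_printoptions(precision=4,suppress=True)
S=ld('side','g');G=np.array([.5116,-.2984,.2046]);az=np.radians(-20.43);e=np.array([np.cos(az),np.sin(az),0]);n=np.array([-np.sin(az),np.cos(az),0]);z=np.array([0,0,1.])
for L in(.0946,.0965):
  for th in(18,20,22):
    t=np.radians(th);print(L,th,proj(S,[G+L*(np.sin(t)*e-z*np.cos(t)),G+(L-.02)*(np.sin(t)*e-z*np.cos(t))]).ravel())
c,d=ray(S,345.1,254.2);P=c+d*((G-c)@n)/(d@n);r=P-G;print('tip',P,np.linalg.norm(r),np.degrees(np.arctan2(r@e,-r[2])))
M=np.array([.5495,-.313,.0905]);N=np.array([-np.sin(.349)*e[0],-np.sin(.349)*e[1],np.cos(.349)])
print('N',N,'gap',(P-M)@N,'lateral',(P-M)@e/np.cos(.349)*0+ (P-M-((P-M)@N)*N))
print('mark px',proj(S,M))
```

```text
0.0946 18 [342.9665 253.8835 340.8766 244.8197]
0.0946 20 [344.9969 253.0476 342.5109 244.1472]
0.0946 22 [347.0132 252.1614 344.1338 243.4334]
0.0965 18 [343.1607 254.7255 341.0789 245.6968]
0.0965 20 [345.2278 253.8744 342.7515 245.0085]
0.0965 22 [347.2807 252.9722 344.4124 244.278 ]
tip [ 0.5424 -0.3099  0.1133] 0.0970589749790011 19.811216459634664
N [-0.3204  0.1194  0.9397] gap 0.024050768094267743 lateral [0.0006 0.0002 0.0002]
mark px [[347.7522 264.7252]]
```

```bash
python3 -m inch '[{"linear":[0.016,-0.006,-0.047],"twist":0,"gripper":0},{"linear":[0.032,-0.012,-0.094],"twist":0,"gripper":0},{"linear":[0.048,-0.018,-0.141],"twist":0,"gripper":0},{"linear":[0.064,-0.024,-0.188],"twist":0,"gripper":0},{"linear":[0.064,-0.024,-0.188],"twist":0,"gripper":0},{"linear":[0.064,-0.024,-0.188],"twist":0,"gripper":0},{"linear":[0.064,-0.024,-0.188],"twist":0,"gripper":0}]'
python3 - <<'E'
from h import *
S=snap('side','i');crop(S,320,215,380,285,10,'i.png')
o=robot.get_obs();print(o['tool_pos'],o['wrist_force'])
E
```

```text
time: 8.5
tool_pos: [0.5181, -0.3014, 0.1886]
ee_rot: [3.141, -0.0, 2.785]
wrist_force: [0.0, 0.3, -1.4]
width: 0.0279
[ 0.51809188 -0.30151928  0.18887198] [-1.04504754  0.14173303 -1.70720822]
```

View pics/i.png

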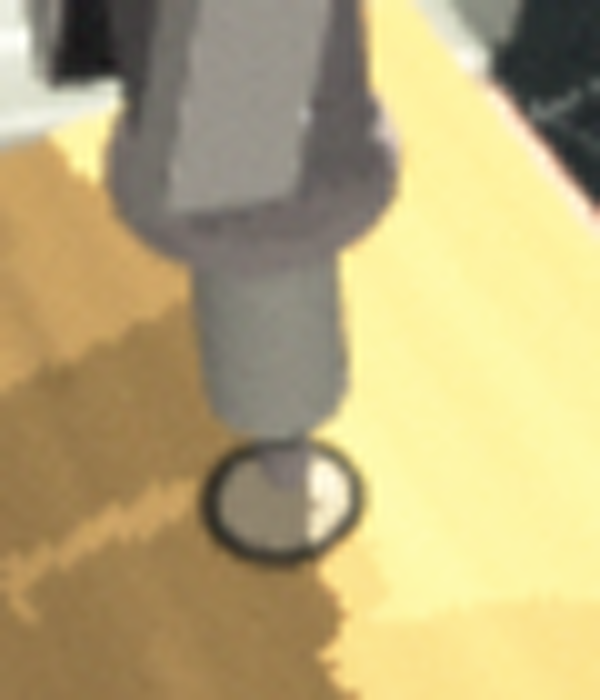

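```bash
python3 -m inch '[{"linear":[0.004,-0.002,-0.01],"twist":0,"gripper":0},{"linear":[0.007,-0.003,-0.02],"twist":0,"gripper":0},{"linear":[0.011,-0.004,-0.033],"twist":0,"gripper":0},{"linear":[0.015,-0.006,-0.045],"twist":0,"gripper":0},{"linear":[0.018,-0.007,-0.055],"twist":0,"gripper":0},{"linear":[0.022,-0.008,-0.066],"twist":0,"gripper":0},{"linear":[0.022,-0.008,-0.066],"twist":0,"gripper":0},{"linear":[0.022,-0.008,-0.066],"twist":0,"gripper":0},{"linear":[0.022,-0.008,-0.066],"twist":0,"gripper":0}]'
python3 - <<'E'
from h import *
F=[]
for k in range(4):
    S=snap('side','j');o=robot.get_obs();F.append(o['wrist_force'])
crop(S,320,215,380,285,10,'j.png');print(o['tool_pos'],np.mean(F,0))
E
```

```text
time: 9.3
tool_pos: [0.5202, -0.3023, 0.1823]
ee_rot: [-3.142, -0.0, 2.785]
wrist_force: [-0.5, -0.1, -0.0]
width: 0.0279
[ 0.52015355 -0.30221622  0.18221321] [-0.61558628  0.68588397 -0.15467256]
```

View pics/j.png

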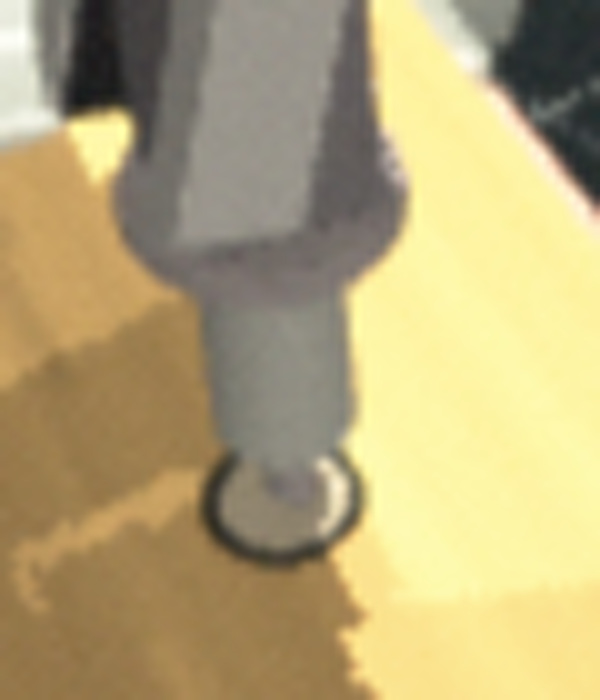

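```bash
python3 -m inch '[{"linear":[0.003,-0.001,-0.01],"twist":0,"gripper":0},{"linear":[0.006,-0.002,-0.02],"twist":0,"gripper":0},{"linear":[0.01,-0.004,-0.028],"twist":0,"gripper":0},{"linear":[0.01,-0.004,-0.028],"twist":0,"gripper":0},{"linear":[0.01,-0.004,-0.028],"twist":0,"gripper":0},{"linear":[0.01,-0.004,-0.028],"twist":0,"gripper":0},{"linear":[0.01,-0.004,-0.028],"twist":0,"gripper":0}]'
python3 - <<'E'
from h import *
F=[]
for k in range(6):
    S=snap('side','k');o=robot.get_obs();F.append(o['wrist_force'])
crop(S,320,215,380,285,10,'k.png');print(o['tool_pos'],np.mean(F,0),np.std(F,0))
E
```

```text
time: 10.08
tool_pos: [0.521, -0.3025, 0.1793]
ee_rot: [3.141, -0.001, 2.785]
wrist_force: [-2.3, -0.4, -0.3]
width: 0.0275
[ 0.52104997 -0.30258461  0.17923327] [-2.4700893   1.23307712  0.66164214] [0.4303358  0.25959286 0.45817503]
```

View pics/k.png

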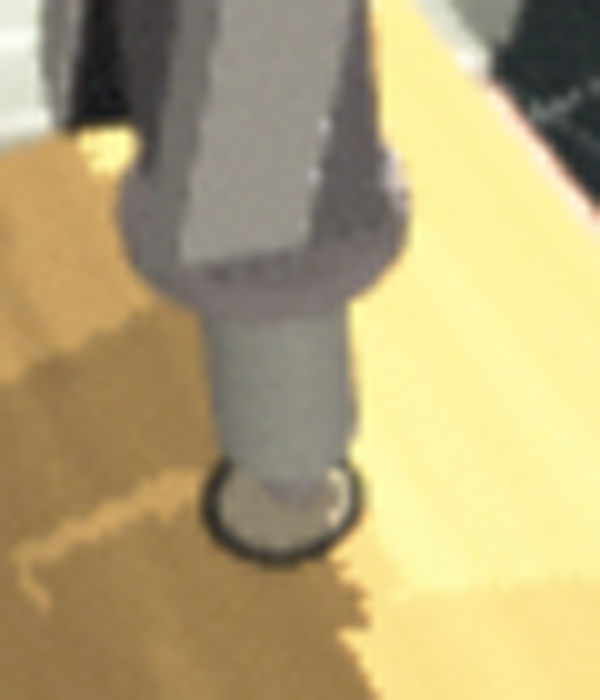

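```bash
for i in 1 2 3 4; do python3 -m inch '[{"linear":[0,0,0],"twist":0,"gripper":0},{"linear":[0,0,0],"twist":0,"gripper":0},{"linear":[0,0,0],"twist":0,"gripper":0},{"linear":[0,0,0],"twist":0,"gripper":0},{"linear":[0,0,0],"twist":0,"gripper":0},{"linear":[0,0,0],"twist":0,"gripper":0},{"linear":[0,0,0],"twist":0,"gripper":0},{"linear":[0,0,0],"twist":0,"gripper":0},{"linear":[0,0,0],"twist":0,"gripper":0},{"linear":[0,0,0],"twist":0,"gripper":0}]'; done
python3 - <<'E'
from h import *
np.set_printoptions(precision=4,suppress=True)
F=[]
for k in range(8):
    S=snap('side','l');o=robot.get_obs();F.append(o['wrist_force'])
crop(S,300,185,400,285,6,'l.png');print(o['time'],o['tool_pos'],np.mean(F,0),o['width'])
f=np.mean(F,0)-[-.3,0,-1.75];N=np.array([-.3204,.1194,.9397]);print('normal',f@N,'rest',f-f@N*N)
G=o['tool_pos']-[0,0,.003];az=np.radians(-20.43);e=np.array([np.cos(az),np.sin(az),0])
for th in(14,20,26):
    t=np.radians(th);ax=np.sin(t)*e-np.array([0,0,np.cos(t)])
    print(th,(proj(S,[G+ax*(.0965-.02),G+ax*(.0965-.065)])-[300,185])*6)
A=ld('side','a');print('base/model px diff far from gripper',np.abs(A['image'][300:360,280:440].astype(int)-S['image'][300:360,280:440]).mean())
T=snap('top','l')
E
```

```text
time: 11.22
tool_pos: [0.5212, -0.3026, 0.1793]
ee_rot: [3.141, 0.0, 2.785]
wrist_force: [-2.8, 1.3, 0.5]
width: 0.0279
time: 12.05
tool_pos: [0.5212, -0.3026, 0.1793]
ee_rot: [3.141, 0.0, 2.785]
wrist_force: [-3.1, 1.2, 0.5]
width: 0.0279
time: 12.88
tool_pos: [0.5213, -0.3026, 0.1793]
ee_rot: [3.142, 0.0, 2.785]
wrist_force: [-3.4, -0.4, 1.1]
width: 0.028
time: 13.72
tool_pos: [0.5212, -0.3026, 0.1793]
ee_rot: [3.142, 0.0, 2.785]
wrist_force: [-2.5, 0.8, 0.9]
width: 0.0279
14.1167 [ 0.5212 -0.3026  0.1793] [-2.8253  1.1352  0.6859] 0.02806653539923715
normal 3.233693083235337 rest [-1.4892  0.7491 -0.6028]
14 [[251.0844 452.1587]
 [234.2422 325.347 ]]
20 [[280.4668 440.8529]
 [246.9157 320.4935]]
26 [[309.2534 427.4051]
 [259.32   314.673 ]]
base/model px diff far from gripper 15.532465277777778
```

View pics/l.png

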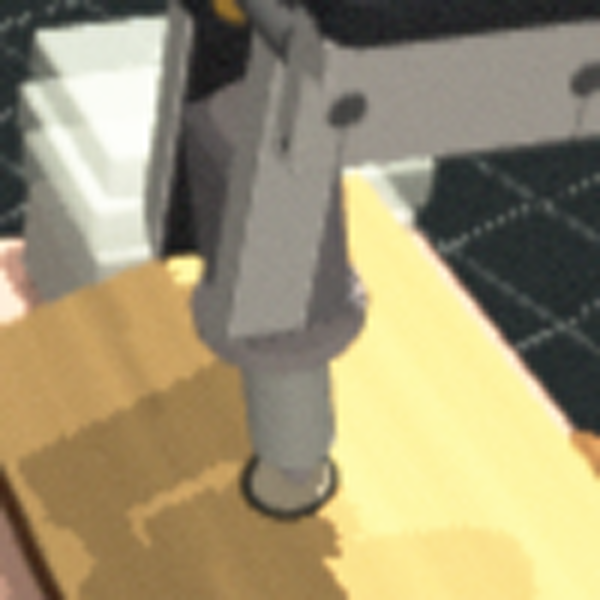

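View pics/l_side.png

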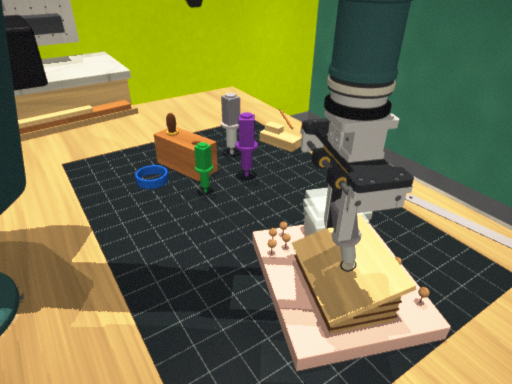

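```bash
cat > ax.py <<'E'
from h import *
np.set_printoptions(precision=4,suppress=True)
def run(tag,u0,u1,v0,v1,azd,G):
    S=ld('side',tag);az=np.radians(azd);e=np.array([np.cos(az),np.sin(az),0]);n=np.array([-np.sin(az),np.cos(az),0])
    hs=cv2.cvtColor(S['image'],cv2.COLOR_RGB2HSV)
    Lp=[];Rp=[];M=[]
    for v in range(v0,v1):
        row=hs[v,u0:u1,1].astype(float)
        thr=75; m=row<thr
        idx=np.nonzero(m)[0]
        k,l=cv2.connectedComponents(m.astype(np.uint8)[None]);l=l[0]
        b=max(range(1,k),key=lambda i:(l==i).sum());i=np.nonzero(l==b)[0]
        a,c=i[0],i[-1]
        if a>0: a=a-(thr-row[a])/(row[a-1]-row[a]+1e-6)*1
        if c<len(row)-1: c=c+(thr-row[c])/(row[c+1]-row[c]+1e-6)
        Lp.append((u0+a,v));Rp.append((u0+c,v))
    Lp=np.array(Lp);Rp=np.array(Rp);print(tag,'widths',Rp[:,0]-Lp[:,0])
    mid=(Lp+Rp)/2;pf=np.polyfit(mid[:,1],mid[:,0],1);print('du/dv',pf[0],'resid',np.std(mid[:,0]-np.polyval(pf,mid[:,1])))
    r1=ray(S,np.polyval(pf,v0),v0)[1];r2=ray(S,np.polyval(pf,v1),v1)[1]
    d=np.cross(np.cross(r1,r2),n);d*=-np.sign(d[2]);d/=np.linalg.norm(d);print('tilt',np.degrees(np.arctan2(d@e,-d[2])))
    # where the axis passes the grasp height, in the tilt plane
    c,dd=ray(S,np.polyval(pf,(v0+v1)/2),(v0+v1)/2);P=c+dd*((G-c)@n)/(dd@n);Q=P+d*((G[2]-P[2])/d[2]);print('offset at grasp along e (mm)',1000*(Q-G)@e)
    # depth points on barrel
    pts=[]
    for (a,v),(b,_) in zip(Lp,Rp):
        mcol=int(round((a+b)/2)); pts.append(dep(S,mcol,v))
    pts=np.array(pts);print('depth pts perp offset',((pts-G)@n*1000)[[0,-1]])
    cc=pts.mean(0);D=np.linalg.svd(pts-cc)[2][0];D*=-np.sign(D[2]);print('depth dir',D,'tilt in plane',np.degrees(np.arctan2(D@e,-D[2])),'out',np.degrees(np.arcsin(D@n)))
E
python3 - <<'E'
from ax import *
run('f',180,205,99,110,13.15,np.array([.5139,.2047,.2428]))
run('g',328,360,233,246,-20.43,np.array([.5116,-.2984,.2046]))
run('l',332,362,248,259,-20.43,np.array([.5212,-.3026,.1763]))
E
```

```text
f widths [8.73   8.6351 8.7188 8.6006 8.5858 8.7639 8.6475 8.5758 8.7196 8.648
 8.4637]
du/dv 0.29159362704621217 resid 0.06618870394647659
tilt 13.111293520887651
offset at grasp along e (mm) 12.104874472931742
depth pts perp offset [-8.9053 -8.8914]
depth dir [ 0.2166  0.0591 -0.9745] tilt in plane 12.968483391585421 out 0.47600707431833195
g widths [14.6553 14.6558 14.6341 14.5549 14.4199 14.3849 14.4815 14.6625 14.7231
 14.7241 14.6294 14.3981 13.9001]
du/dv 0.11630741376678527 resid 0.04881452932317146
tilt 13.730303579520404
offset at grasp along e (mm) 11.269439022826532
depth pts perp offset [-8.6898 -9.6756]
depth dir [ 0.2208 -0.0659 -0.9731] tilt in plane 13.293093790762255 out 0.8767998996539441
l widths [14.5665 14.4049 14.3186 14.1287 14.1797 14.2721 14.5178 14.6095 14.3883
 14.3119 14.2353]
du/dv 0.13394095377290824 resid 0.082107826322965
tilt 14.671007664119632
offset at grasp along e (mm) 10.44775919865042
depth pts perp offset [ -7.7181 -10.3082]
depth dir [ 0.2218 -0.1315 -0.9662] tilt in plane 14.71387671261229 out -2.628654020237057
```

Run:
```python
from ax import *
run('d',190,206,127,140,13.15,np.array([.5451,.2118,.1636]))
run('e',184,200,131,140,13.15,np.array([.5081,.2036,.1656]))
for t,a in(('d',(170,90,215,150)),('e',(165,90,210,150)),('a',(175,110,220,170))): 
    S=ld('side',t);crop(S,*a,6,'z_'+t+'.png')
i=np.hstack([cv2.imread('pics/z_%s.png'%t) for t in 'ade']);cv2.imwrite('pics/z.png',i[:,:800])
```

```text
d widths [ 8.5177  8.125   8.1185  8.2319 13.7143 13.5634 13.5    13.5513 13.5072
  8.219   8.1216  8.1778  8.4468]
du/dv 0.061858910207278385 resid 1.3783240155604404
tilt -0.9244620312002001
offset at grasp along e (mm) 6.608774287372741
depth pts perp offset [-17.6109  -7.0147]
depth dir [ 0.1109  0.1326 -0.9849] tilt in plane 7.986495694823882 out 5.960767591585128
e widths [8.1039 9.159  9.6427 7.88   8.2057 8.5213 8.1402 8.311  8.4035]
du/dv 0.23158409530575155 resid 0.2006287854543704
tilt 8.904515173381272
offset at grasp along e (mm) 17.451413332546544
depth pts perp offset [-8.2354 -6.9392]
depth dir [ 0.1663  0.0799 -0.9828] tilt in plane 10.384864478038939 out 2.2910686735284536
```

View pics/z.png

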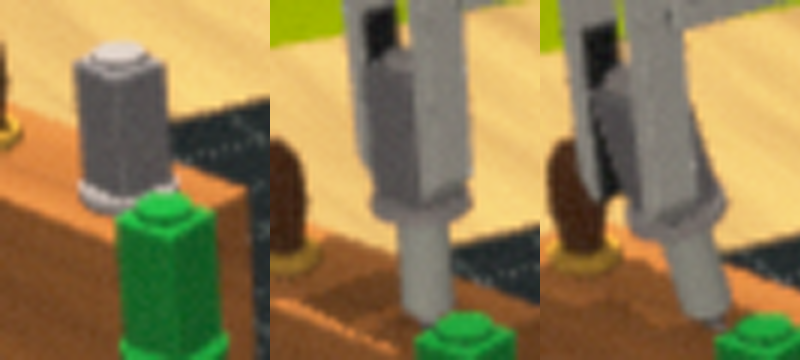

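Run:
```python
from ax import *
G=np.array([.667,.247,.12])
run('f',222,244,131,146,13.15,G)
run('f',222,244,131,146,-20.43,G)
run('d',190,206,136,140,13.15,np.array([.5451,.2118,.1636]))
run('d',190,206,127,131,13.15,np.array([.5451,.2118,.1636]))
```

```text
f widths [16.1224 16.1075 16.3636 16.3814 16.1975 16.0122 16.0968 15.8684 16.1176
 15.6556 14.6136 13.8116 13.3168 13.1942 13.2523]
du/dv -0.12237258928535132 resid 0.2932557529926395
tilt -10.9949259233412
offset at grasp along e (mm) 10.135358720630247
depth pts perp offset [-1.4243  1.3631]
depth dir [-0.073   0.0803 -0.9941] tilt in plane -3.041647986484989 out 5.442365396137107
f widths [16.1224 16.1075 16.3636 16.3814 16.1975 16.0122 16.0968 15.8684 16.1176
 15.6556 14.6136 13.8116 13.3168 13.1942 13.2523]
du/dv -0.12237258928535132 resid 0.2932557529926395
tilt -7.82576278871946
offset at grasp along e (mm) 7.169828597652623
depth pts perp offset [-2.2782 -1.3432]
depth dir [-0.073   0.0803 -0.9941] tilt in plane -5.542591648803039 out 2.854510804552562
d widths [8.219  8.1216 8.1778 8.4468]
du/dv 0.05200520331584214 resid 0.06896006192839776
tilt -1.6831893795672903
offset at grasp along e (mm) 4.075922350715656
depth pts perp offset [-9.9395 -7.0147]
depth dir [ 0.1004  0.3547 -0.9296] tilt in plane 10.869450398407551 out 18.81903080053775
d widths [8.5177 8.125  8.1185 8.2319]
du/dv 0.13543475139857142 resid 0.015494888901001239
tilt 3.7375253388515066
offset at grasp along e (mm) -0.1397480721586799
depth pts perp offset [-17.6109  -8.2665]
depth dir [ 0.2848  0.696  -0.6592] tilt in plane 33.45753501701791 out 37.80152596822635
```

Run:
```python
from h import *
np.set_printoptions(precision=1,suppress=True)
for tag,G,azd,o in(('l',[.5212,-.3026,.1763],-20.43,(300,185)),('g',[.5116,-.2984,.2046],-20.43,(320,215)),('d',[.5451,.2118,.1636],13.15,(170,90))):
    S=ld('side',tag);G=np.array(G);az=np.radians(azd);e=np.array([np.cos(az),np.sin(az),0]);n=np.array([-np.sin(az),np.cos(az),0]);z=np.array([0,0,1.])
    for sgn in(-1,):
        pts=[G-.019*z+sgn*n*a+b*e for a in(.014,.026) for b in(-.008,.008)]
        p=proj(S,pts);print(tag,sgn,p.ravel())
    I=S['image'].copy();I=cv2.resize(I,None,fx=6,fy=6,interpolation=cv2.INTER_CUBIC)
    for q in p: cv2.circle(I,tuple(int(x) for x in (q+.5)*6),3,(255,0,0),-1)
    c=proj(S,[G])[0];u,v=int(c[0]*6),int(c[1]*6)
    cv2.imwrite(f'pics/y_{tag}.png',I[v-150:v+250,u-130:u+130,::-1])
i=np.hstack([cv2.imread('pics/y_%s.png'%t) for t in 'lgd']);cv2.imwrite('pics/y.png',i)
```

```text
l -1 [333.8 240.8 344.4 239.2 337.3 246.4 348.1 244.8]
g -1 [329.1 225.5 340.1 224.  332.6 231.  343.8 229.4]
d -1 [194.7 122.8 199.9 120.9 197.9 124.2 203.1 122.3]
```

View pics/y.png

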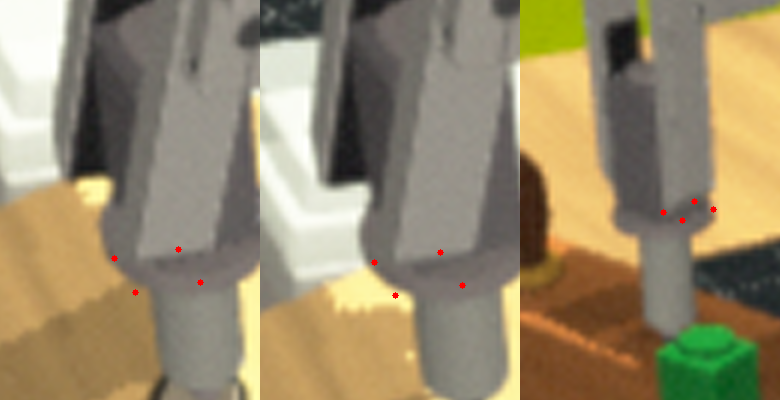

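Run:
```python
from h import *
np.set_printoptions(precision=1,suppress=True)
for tag,G,azd in(('l',[.5212,-.3026,.1763],-20.43),('g',[.5116,-.2984,.2046],-20.43),):
    S=ld('side',tag);G=np.array(G);az=np.radians(azd);e=np.array([np.cos(az),np.sin(az),0]);n=np.array([-np.sin(az),np.cos(az),0])
    c=proj(S,[G])[0]
    for dv in(-10,-4,2,6,10,14,16,18,20,22,26,30):
        v=int(round(c[1]))+dv; out=[]
        for u in range(int(c[0])-12,int(c[0])+22,2):
            P=dep(S,u,v)-G; out.append('%d:%d/%d/%d'%(u,*(1000*np.array([P@e,P@n,P[2]])))) 
        print(tag,v,' '.join(out))
```

```text
l 213 324:-8/26/0 326:-8/19/4 328:-7/16/7 330:-5/14/8 332:-5/7/13 334:-7/-1/19 336:-9/-9/25 338:-7/-11/27 340:-8/-19/33 342:-9/-25/37 344:-6/-25/37 346:-3/-25/36 348:-32/-78/79 350:-31/-81/81 352:-28/-80/79 354:-25/-79/79 356:18/-12/24
l 219 324:-8/23/-8 326:-9/16/-3 328:-7/14/-2 330:-3/15/-3 332:-2/10/0 334:-4/1/7 336:-5/-5/11 338:-9/-17/22 340:-8/-22/25 342:-7/-24/26 344:-4/-25/27 346:-2/-25/26 348:1/-24/25 350:3/-25/25 352:6/-25/25 354:9/-25/25 356:19/-13/14
l 225 324:33/104/-89 326:-7/17/-15 328:-5/15/-14 330:-2/14/-14 332:1/15/-15 334:0/5/-7 336:-2/-3/0 338:-9/-20/14 340:-8/-24/17 342:-6/-26/18 344:-2/-24/15 346:0/-25/16 348:1/-26/16 350:5/-24/14 352:8/-24/14 354:19/-12/3 356:21/-13/3
l 229 324:27/91/-87 326:30/88/-84 328:33/86/-84 330:36/85/-83 332:39/85/-83 334:1/8/-17 336:-8/-16/4 338:-9/-21/8 340:-8/-25/11 342:-5/-26/11 344:-2/-25/10 346:0/-26/10 348:3/-25/9 350:7/-23/6 352:9/-25/8 354:19/-14/-1 356:23/-13/-3
l 233 324:25/84/-89 326:26/79/-85 328:30/79/-86 330:33/77/-85 332:0/10/-25 334:3/9/-26 336:-8/-17/-2 338:-8/-23/2 340:-7/-26/4 342:-3/-24/3 344:-1/-26/3 346:1/-25/2 348
[... 4045 characters left out ...]
114 328:43/85/-112 330:46/84/-111 332:0/-8/-30 334:0/-12/-27 336:3/-13/-27 338:4/-16/-24 340:7/-16/-25 342:9/-17/-25 344:12/-19/-24 346:14/-20/-23 348:17/-19/-24 350:20/-20/-24 352:76/65/-101
g 233 320:30/86/-119 322:32/83/-117 324:35/82/-116 326:37/80/-115 328:40/78/-115 330:43/77/-114 332:46/75/-112 334:49/73/-112 336:11/0/-46 338:12/-4/-42 340:14/-6/-41 342:16/-7/-41 344:19/-9/-40 346:21/-10/-39 348:25/-8/-41 350:30/-6/-44 352:73/57/-103
g 237 320:25/76/-119 322:29/75/-119 324:31/73/-117 326:34/71/-116 328:36/68/-114 330:40/69/-116 332:42/66/-114 334:45/64/-112 336:47/62/-111 338:14/-3/-51 340:16/-5/-50 342:17/-8/-48 344:19/-10/-47 346:22/-11/-46 348:26/-9/-48 350:30/-7/-51 352:69/48/-104
```

Run:
```python
from h import *
for tag,G,azd in(('d',[.5451,.2118,.1636],13.15),('e',[.5081,.2036,.1656],13.15),('f',[.5139,.2047,.2428],13.15),('l',[.5212,-.3026,.1763],-20.43)):
    S=ld('side',tag);G=np.array(G);az=np.radians(azd);e=np.array([np.cos(az),np.sin(az),0]);n=np.array([-np.sin(az),np.cos(az),0])
    c=proj(S,[G])[0].astype(int);A=[]
    for v in range(c[1]-25,c[1]+25):
        for u in range(c[0]-20,c[0]+20):
            P=(dep(S,u,v)-G)*1000;q=(P@e,P@n,P[2])
            if abs(q[1])<10 and -20<q[2]<28 and -22<q[0]<4: A.append(q)
    A=np.array(A);pf=np.polyfit(A[:,2],A[:,0],1)
    for _ in range(3):
        r=A[:,0]-np.polyval(pf,A[:,2]);k=abs(r)<1.5;pf=np.polyfit(A[k,2],A[k,0],1)
    th=np.arctan(-pf[0]);print(tag,len(A),k.sum(),'tilt',np.degrees(th),'face e at grip',pf[1],'centre',pf[1]+14/np.cos(th))
```

```text
d 98 92 tilt -0.4056204314828218 face e at grip -11.68121712352471 centre 2.31913371032568
e 71 65 tilt 13.891761991590467 face e at grip -2.4178541666372824 centre 12.003969588784344
f 88 80 tilt 12.906359417322905 face e at grip -2.450508797181576 centre 11.912348556034441
l 101 96 tilt 13.129640133542212 face e at grip -2.6905979941240536 centre 11.68520584305865
```

```bash
python3 -m inch '[{"linear":[-0.016,0.006,0.047],"twist":0,"gripper":0},{"linear":[-0.048,0.018,0.141],"twist":0,"gripper":0},{"linear":[-0.096,0.036,0.282],"twist":0,"gripper":0},{"linear":[-0.096,0.036,0.5],"twist":0,"gripper":0},{"linear":[-0.096,0.036,0.75],"twist":0,"gripper":0},{"linear":[-0.09,0.036,0.9],"twist":0,"gripper":0},{"linear":[-0.08,0.036,0.9],"twist":0,"gripper":0}]'; python3 -m inch '[{"linear":[0,0.15,0],"twist":0,"gripper":0},{"linear":[0,0.4,0],"twist":0,"gripper":0},{"linear":[0,0.65,0],"twist":0,"gripper":0},{"linear":[0,0.9,0],"twist":0,"gripper":0}]'; python3 -m inch '[{"linear":[0,0.25,0],"twist":0.05,"gripper":0},{"linear":[0,0.5,0],"twist":0.1,"gripper":0},{"linear":[0,0.75,0],"twist":0.15,"gripper":0},{"linear":[0,1,0],"twist":0.2,"gripper":0}]'; python3 -m inch '[{"linear":[0,0.25,0],"twist":0.05,"gripper":0},{"linear":[0,0.5,0],"twist":0.1,"gripper":0},{"linear":[0,0.75,0],"twist":0.15,"gripper":0},{"linear":[0,1,0],"twist":0.2,"gripper":0}]'; python3 -m inch '[{"linear":[0,0.25,0],"twist":0.05,"gripper":0},{"linear":[0,0.5,0],"twist":0.1,"gripper":0},{"linear":[0,0.75,0],"twist":0.15,"gripper":0},{"linear":[0,1,0],"twist":0.16,"gripper":0}]'; python3 -m inch '[{"linear":[0,0.25,0],"twist":0,"gripper":0},{"linear":[0,0.5,0],"twist":0,"gripper":0},{"linear":[0,0.75,0],"twist":0,"gripper":0},{"linear":[0,1,0],"twist":0,"gripper":0},{"linear":[0,1,0],"twist":0,"gripper":0},{"linear":[0,1,0],"twist":0,"gripper":0}]'
```

```text
time: 14.75
tool_pos: [0.5149, -0.3001, 0.2753]
ee_rot: [-3.139, 0.011, 2.785]
wrist_force: [0.3, 0.1, -0.6]
width: 0.0275
time: 15.08
tool_pos: [0.5126, -0.207, 0.2671]
ee_rot: [3.14, -0.003, 2.785]
wrist_force: [0.6, 0.2, -2.3]
width: 0.0277
time: 15.42
tool_pos: [0.5123, -0.1066, 0.2672]
ee_rot: [3.14, -0.003, 2.998]
wrist_force: [0.3, 0.2, -1.0]
width: 0.0277
time: 15.75
tool_pos: [0.512, -0.0067, 0.2673]
ee_rot: [3.14, -0.003, -3.076]
wrist_force: [0.3, 0.0, -1.5]
width: 0.0282
time: 16.08
tool_pos: [0.5119, 0.0931, 0.2673]
ee_rot: [3.14, -0.003, -2.909]
wrist_force: [1.2, 0.5, -2.3]
width: 0.0277
time: 16.58
tool_pos: [0.5119, 0.1924, 0.2673]
ee_rot: [3.141, -0.003, -2.909]
wrist_force: [0.1, 0.3, -2.1]
width: 0.0277
```

```bash
python3 -m inch '[{"linear":[0.2,0.1,0],"twist":0,"gripper":0},{"linear":[0.4,0.2,0],"twist":0,"gripper":0},{"linear":[0.53,0.28,0],"twist":0,"gripper":0},{"linear":[0.53,0.28,-0.15],"twist":0,"gripper":0},{"linear":[0.53,0.28,-0.35],"twist":0,"gripper":0},{"linear":[0.53,0.28,-0.55],"twist":0,"gripper":0},{"linear":[0.53,0.28,-0.65],"twist":0,"gripper":0},{"linear":[0.53,0.28,-0.65],"twist":0,"gripper":0},{"linear":[0.53,0.28,-0.65],"twist":0,"gripper":0}]'
python3 - <<'E'
from h import *
np.set_printoptions(precision=4,suppress=True)
S=snap('side','n');crop(S,160,60,250,180,6,'n.png');o=robot.get_obs();print(o['tool_pos'])
E
```

```text
time: 17.33
tool_pos: [0.5658, 0.2183, 0.2036]
ee_rot: [-3.142, -0.002, -2.913]
wrist_force: [-1.1, -0.2, -1.7]
width: 0.028
[0.5664 0.2186 0.2051]
```

View pics/n.png

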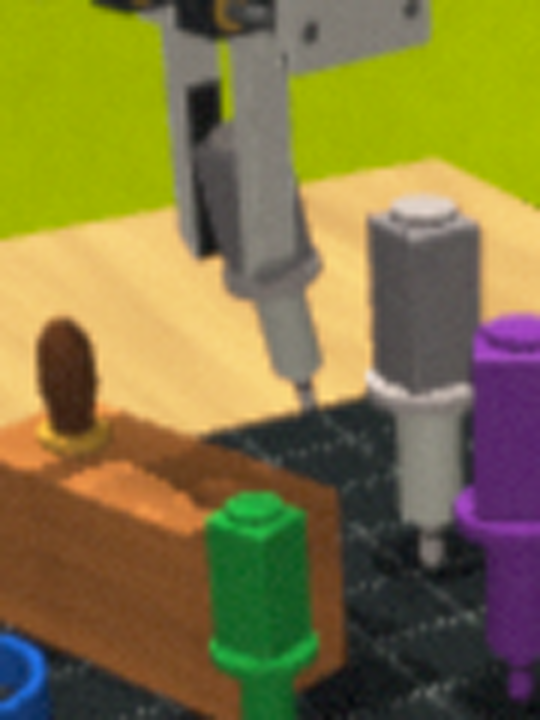

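```bash
python3 -m inch '[{"linear":[0,0,-0.15],"twist":0,"gripper":0},{"linear":[0,0,-0.34],"twist":0,"gripper":0},{"linear":[0,0,-0.34],"twist":0,"gripper":0},{"linear":[-0.049,-0.011,-0.34],"twist":0,"gripper":0},{"linear":[-0.1,-0.023,-0.34],"twist":0,"gripper":0},{"linear":[-0.1,-0.023,-0.34],"twist":0,"gripper":0},{"linear":[-0.1,-0.023,-0.34],"twist":0,"gripper":0}]'
python3 - <<'E'
from h import *
np.set_printoptions(precision=4,suppress=True)
S=snap('side','o');crop(S,160,60,250,180,6,'o.png');o=robot.get_obs();print(o['tool_pos'],o['wrist_force'])
E
```

```text
time: 17.97
tool_pos: [0.5566, 0.2168, 0.1723]
ee_rot: [3.141, 0.003, -2.912]
wrist_force: [-0.7, 0.0, -0.6]
width: 0.0278
[0.5567 0.2168 0.172 ] [-0.2228 -0.3176 -1.797 ]
```

View pics/o.png

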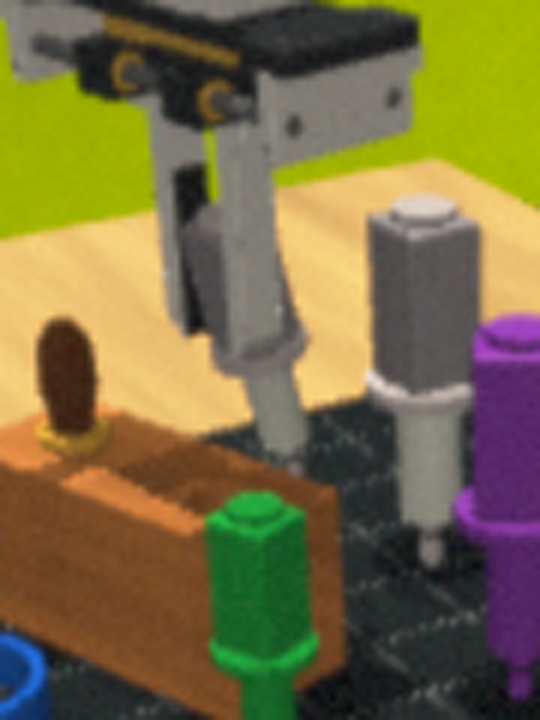

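```bash
python3 -m inch '[{"linear":[-0.02,-0.005,-0.03],"twist":0,"gripper":0},{"linear":[-0.04,-0.009,-0.03],"twist":0,"gripper":0},{"linear":[-0.06,-0.014,-0.03],"twist":0,"gripper":0},{"linear":[-0.08,-0.019,-0.03],"twist":0,"gripper":0},{"linear":[-0.1,-0.023,-0.03],"twist":0,"gripper":0},{"linear":[-0.12,-0.028,-0.03],"twist":0,"gripper":0},{"linear":[-0.136,-0.032,-0.03],"twist":0,"gripper":0},{"linear":[-0.136,-0.032,-0.03],"twist":0,"gripper":0},{"linear":[-0.136,-0.032,-0.03],"twist":0,"gripper":0}]'
cat > tl.py <<'E'
from h import *
def tilt(tag,azd):
    S=snap('side',tag);o=robot.get_obs();G=o['tool_pos']-[0,0,.003];az=np.radians(azd);e=np.array([np.cos(az),np.sin(az),0]);n=np.array([-np.sin(az),np.cos(az),0])
    c=proj(S,[G])[0].astype(int);A=[]
    for v in range(c[1]-25,c[1]+25):
        for u in range(c[0]-20,c[0]+20):
            P=(dep(S,u,v)-G)*1000;q=(P@e,P@n,P[2])
            if abs(q[1])<10 and -20<q[2]<28 and -22<q[0]<6: A.append(q)
    A=np.array(A);pf=np.polyfit(A[:,2],A[:,0],1)
    for _ in range(3):
        r=A[:,0]-np.polyval(pf,A[:,2]);k=abs(r)<1.5;pf=np.polyfit(A[k,2],A[k,0],1)
    th=np.arctan(-pf[0]);print(o['time'],o['tool_pos'],o['wrist_force'],tag,len(A),k.sum(),'tilt',np.degrees(th),'centre',pf[1]+14/np.cos(th))
    return S
E
python3 - <<'E'
from tl import *
S=tilt('p',13.1);crop(S,160,60,250,180,6,'p.png')
E
```

```text
time: 18.77
tool_pos: [0.5449, 0.2142, 0.1684]
ee_rot: [3.141, 0.007, -2.912]
wrist_force: [5.2, 1.1, -2.4]
width: 0.0277
18.8167 [0.54494264 0.21420222 0.16842589] [ 4.55430584  1.41240059 -1.99731422] p 61 54 tilt 17.668984708913737 centre 14.640704515544781
```

View pics/p.png

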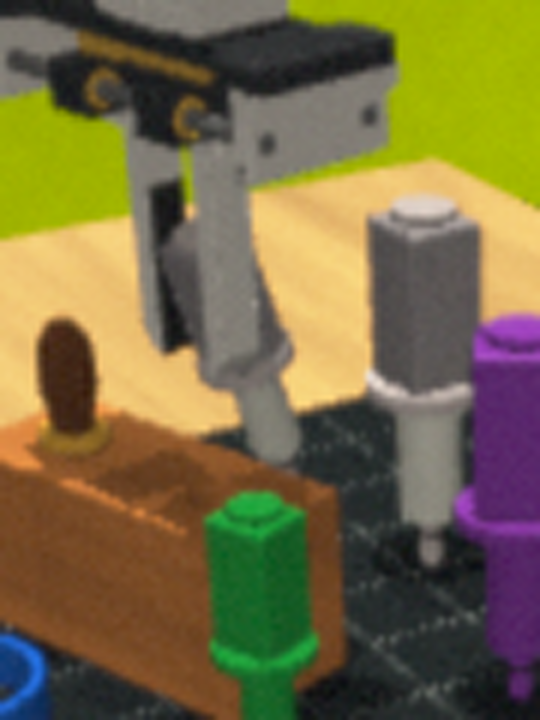

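```bash
python3 -m inch '[{"linear":[-0.02,-0.005,0],"twist":0,"gripper":0},{"linear":[-0.039,-0.009,0],"twist":0,"gripper":0},{"linear":[-0.039,-0.009,0],"twist":0,"gripper":0},{"linear":[-0.039,-0.009,0],"twist":0,"gripper":0}]'; python3 -m inch '[{"linear":[0.04,0.01,0],"twist":0,"gripper":0},{"linear":[0.08,0.02,0],"twist":0,"gripper":0},{"linear":[0.1,0.023,0.1],"twist":0,"gripper":0},{"linear":[0.1,0.023,0.3],"twist":0,"gripper":0},{"linear":[0.1,0.023,0.55],"twist":0,"gripper":0},{"linear":[0,0,0.8],"twist":0,"gripper":0},{"linear":[-0.2,0,1],"twist":0,"gripper":0},{"linear":[-0.3,0,1],"twist":0,"gripper":0},{"linear":[-0.3,0,1],"twist":0,"gripper":0},{"linear":[-0.3,0,1],"twist":0,"gripper":0}]';python3 - <<'E'
from tl import *
S=tilt('q',13.1);S=tilt('q',13.1);crop(S,140,20,260,170,5,'q.png')
E
```

```text
time: 19.15
tool_pos: [0.5409, 0.2133, 0.1685]
ee_rot: [3.141, 0.007, -2.912]
wrist_force: [5.1, 2.2, -1.5]
width: 0.0278
time: 19.98
tool_pos: [0.5083, 0.2125, 0.2663]
ee_rot: [-3.141, -0.001, -2.911]
wrist_force: [-0.5, -0.3, -1.9]
width: 0.0279
20.0333 [0.50833199 0.21239206 0.2653983 ] [-0.18659558 -0.08636544 -2.3257914 ] q 60 56 tilt 18.61738265758615 centre 15.866651172425813
20.0833 [0.50841289 0.21231507 0.26492771] [ 1.01133465  0.06090928 -2.32748915] q 67 61 tilt 17.994101119894683 centre 15.653906767668428
```

View pics/q.png

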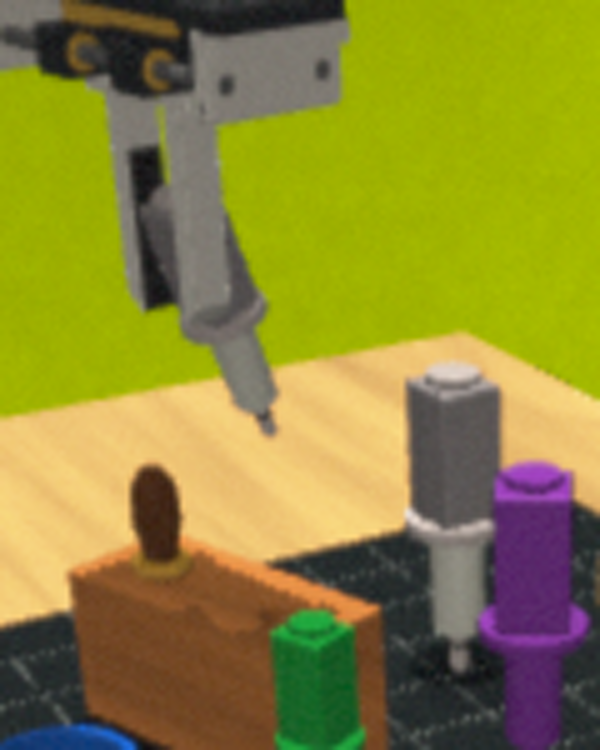

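```bash
python3 - <<'E'
from h import *
np.set_printoptions(precision=4,suppress=True)
S=ld('side','q');crop(S,176,70,208,114,16,'q2.png')
T=np.array([.50841,.21232,.26493]);az=np.radians(13.15);e=np.array([np.cos(az),np.sin(az),0]);n=np.array([-np.sin(az),np.cos(az),0])
for p in((193.9,105.9),(193.6,106.3)):
    c,d=ray(S,*p);P=c+d*((T-c)@n)/(d@n);r=P-T;print(r@e,r[2])
    az2=np.radians(-20.43);e2=np.array([np.cos(az2),np.sin(az2),0]);N=np.array([-.3204,.1194,.9397])
    print('contact TCP',np.array([.5495,-.313,.0905])-(r@e)*e2-[0,0,r[2]],'standoff',np.array([.5495,-.313,.0905])-(r@e)*e2-[0,0,r[2]]+.025*N)
E
python3 -m inch '[{"linear":[-0.05,-0.1,0],"twist":0,"gripper":0},{"linear":[-0.05,-0.3,0],"twist":-0.05,"gripper":0},{"linear":[-0.05,-0.53,0],"twist":-0.1,"gripper":0},{"linear":[-0.05,-0.76,0],"twist":-0.15,"gripper":0},{"linear":[-0.05,-1,0],"twist":-0.2,"gripper":0}]'; python3 -m inch '[{"linear":[0,-0.25,0],"twist":-0.05,"gripper":0},{"linear":[0,-0.5,0],"twist":-0.1,"gripper":0},{"linear":[0,-0.75,0],"twist":-0.15,"gripper":0},{"linear":[0,-1,0],"twist":-0.2,"gripper":0}]'; python3 -m inch '[{"linear":[0,-0.25,0],"twist":-0.05,"gripper":0},{"linear":[0,-0.5,0],"twist":-0.1,"gripper":0},{"linear":[0,-0.75,0],"twist":-0.12,"gripper":0},{"linear":[0,-1,0],"twist":-0.16,"gripper":0}]'; python3 -m inch '[{"linear":[0,-0.25,0],"twist":0,"gripper":0},{"linear":[0,-0.5,0],"twist":0,"gripper":0},{"linear":[0,-0.75,0],"twist":0,"gripper":0},{"linear":[0,-1,0],"twist":0,"gripper":0}]';python3 -m inch '[{"linear":[0,-0.25,0],"twist":0,"gripper":0},{"linear":[0,-0.5,0],"twist":0,"gripper":0},{"linear":[0,-0.75,0],"twist":0,"gripper":0},{"linear":[0,-0.9,0],"twist":0,"gripper":0},{"linear":[0,-1,0],"twist":0,"gripper":0},{"linear":[0,-1,0],"twist":0,"gripper":0},{"linear":[0,-1,0],"twist":0,"gripper":0}]'
```

```text
0.04654293229591211 -0.08903194152137023
contact TCP [ 0.5059 -0.2968  0.1795] standoff [ 0.4979 -0.2938  0.203 ]
0.04554786411056793 -0.08978385624800134
contact TCP [ 0.5068 -0.2971  0.1803] standoff [ 0.4988 -0.2941  0.2038]
time: 20.5
tool_pos: [0.5032, 0.111, 0.2658]
ee_rot: [-3.141, -0.003, -3.124]
wrist_force: [0.9, 0.1, -1.2]
width: 0.0281
time: 20.83
tool_pos: [0.503, 0.0106, 0.266]
ee_rot: [-3.141, -0.002, 2.949]
wrist_force: [0.3, 0.2, -2.0]
width: 0.0276
time: 21.17
tool_pos: [0.5029, -0.0893, 0.2659]
ee_rot: [-3.141, -0.002, 2.783]
wrist_force: [0.6, 0.6, -2.5]
width: 0.028
time: 21.5
tool_pos: [0.5028, -0.1892, 0.2658]
ee_rot: [-3.142, -0.003, 2.784]
wrist_force: [0.3, 0.6, -1.4]
width: 0.0275
time: 22.08
tool_pos: [0.5036, -0.2871, 0.2667]
ee_rot: [3.14, -0.001, 2.785]
wrist_force: [0.1, 0.3, -1.5]
width: 0.028
```

View pics/q2.png

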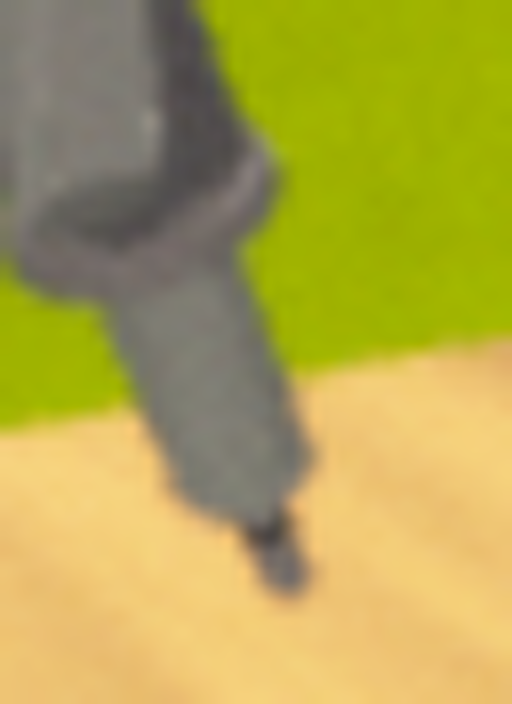

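```bash
python3 -m inch '[{"linear":[-0.05,-0.07,-0.1],"twist":0,"gripper":0},{"linear":[-0.05,-0.07,-0.25],"twist":0,"gripper":0},{"linear":[-0.05,-0.07,-0.4],"twist":0,"gripper":0},{"linear":[-0.05,-0.07,-0.55],"twist":0,"gripper":0},{"linear":[-0.05,-0.07,-0.62],"twist":0,"gripper":0},{"linear":[-0.05,-0.07,-0.62],"twist":0,"gripper":0},{"linear":[-0.05,-0.07,-0.62],"twist":0,"gripper":0},{"linear":[-0.05,-0.07,-0.62],"twist":0,"gripper":0}]'
python3 - <<'E'
from tl import *
F=[]
S=tilt('r',-20.43);S=tilt('r',-20.43);crop(S,320,215,380,285,10,'r2.png')
E
```

```text
time: 22.75
tool_pos: [0.4991, -0.2944, 0.2065]
ee_rot: [-3.141, 0.002, 2.786]
wrist_force: [-0.0, -0.0, -0.9]
width: 0.0277
22.8 [ 0.49925912 -0.29457088  0.20675277] [ 0.04063314 -0.2585644  -2.02461853] r 60 51 tilt 16.860266302196276 centre 14.721925138692649
22.85 [ 0.49928404 -0.29464971  0.20679052] [ 0.52862461  0.29424494 -1.84408959] r 57 49 tilt 16.585467377436654 centre 14.758699214062633
```

View pics/r2.png

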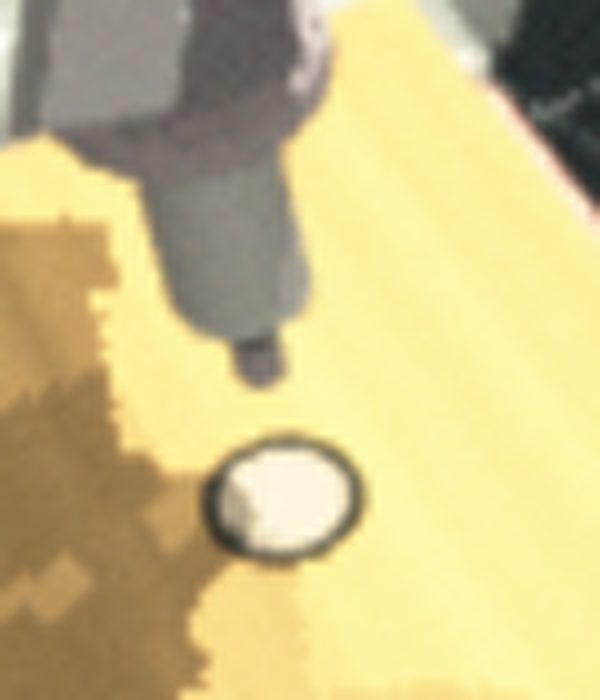

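Run:
```python
from ax import *
T=np.array([.4993,-.2946,.2068]);G=T-[0,0,.003]
run('r',328,360,232,245,-20.43,G)
run('q',178,206,91,100,13.15,np.array([.50841,.21232,.26193]))
S=ld('side','r');az=np.radians(-20.43);e=np.array([np.cos(az),np.sin(az),0]);n=np.array([-np.sin(az),np.cos(az),0])
c,d=ray(S,345.5,253.1);P=c+d*((G-c)@n)/(d@n);M=np.array([.5495,-.313,.0905]);N=np.array([-.3204,.1194,.9397])
r=P-M;print('tip',P,'gap',r@N,'lat',(r-(r@N)*N),'rel',(P-T)@e,(P-T)[2])
```

```text
r widths [16.2373 14.868  14.9251 14.648  14.6726 15.0029 15.0225 14.7705 14.5357
 15.0511 14.7164 14.3824 14.0241]
du/dv 0.29463285761185715 resid 0.2488342518814917
tilt 20.687416532358302
offset at grasp along e (mm) 14.199184452519773
depth pts perp offset [-19.9748  -9.4651]
depth dir [ 0.4379  0.0436 -0.898 ] tilt in plane 23.74990033027031 out 11.167866186550784
q widths [9.1253 8.5969 9.0224 8.7551 8.8207 8.9107 8.8247 8.7171 8.0031]
du/dv 0.37213107262810374 resid 0.12724573259696276
tilt 17.802582371779685
offset at grasp along e (mm) 16.97714739611952
depth pts perp offset [-8.6646 -7.9625]
depth dir [ 0.2978  0.0795 -0.9513] tilt in plane 17.942043606626218 out 0.5550762418805226
tip [ 0.542  -0.3105  0.1162] gap 0.026812363924456403 lat [ 0.0011 -0.0007  0.0005] rel 0.04561482176313475 -0.09062355080597925
```

```bash
python3 -m inch '[{"linear":[0.016,-0.005,-0.05],"twist":0,"gripper":0},{"linear":[0.032,-0.01,-0.1],"twist":0,"gripper":0},{"linear":[0.048,-0.015,-0.15],"twist":0,"gripper":0},{"linear":[0.06,-0.02,-0.207],"twist":0,"gripper":0},{"linear":[0.06,-0.02,-0.207],"twist":0,"gripper":0},{"linear":[0.06,-0.02,-0.207],"twist":0,"gripper":0},{"linear":[0.06,-0.02,-0.207],"twist":0,"gripper":0}]'; python3 -m inch '[{"linear":[0.004,-0.002,-0.01],"twist":0,"gripper":0},{"linear":[0.007,-0.003,-0.02],"twist":0,"gripper":0},{"linear":[0.011,-0.004,-0.033],"twist":0,"gripper":0},{"linear":[0.015,-0.006,-0.045],"twist":0,"gripper":0},{"linear":[0.019,-0.007,-0.056],"twist":0,"gripper":0},{"linear":[0.022,-0.008,-0.066],"twist":0,"gripper":0},{"linear":[0.022,-0.008,-0.066],"twist":0,"gripper":0},{"linear":[0.022,-0.008,-0.066],"twist":0,"gripper":0},{"linear":[0.022,-0.008,-0.066],"twist":0,"gripper":0}]'
python3 - <<'E'
from h import *
F=[]
for k in range(6):
    S=snap('side','s');o=robot.get_obs();F.append(o['wrist_force'])
crop(S,320,215,380,285,10,'s.png');print(o['time'],o['tool_pos'],np.mean(F,0))
d=o['tool_pos']-[.4993,-.2946,.2068];N=np.array([-.3204,.1194,.9397]);print('travel',-d@N,'lat',d-(d@N)*N)
E
```

```text
time: 23.43
tool_pos: [0.5047, -0.2965, 0.1844]
ee_rot: [3.141, -0.0, 2.785]
wrist_force: [-0.8, 0.7, -1.1]
width: 0.0281
time: 24.18
tool_pos: [0.507, -0.2973, 0.1783]
ee_rot: [-3.142, 0.0, 2.785]
wrist_force: [0.7, 0.1, -1.2]
width: 0.0276
24.4833 [ 0.50700576 -0.29728981  0.17814616] [-0.40101934 -0.35595122 -0.3194336 ]
travel 0.029716097531410277 lat [-0.00181528  0.0008583  -0.00072962]
```

View pics/s.png

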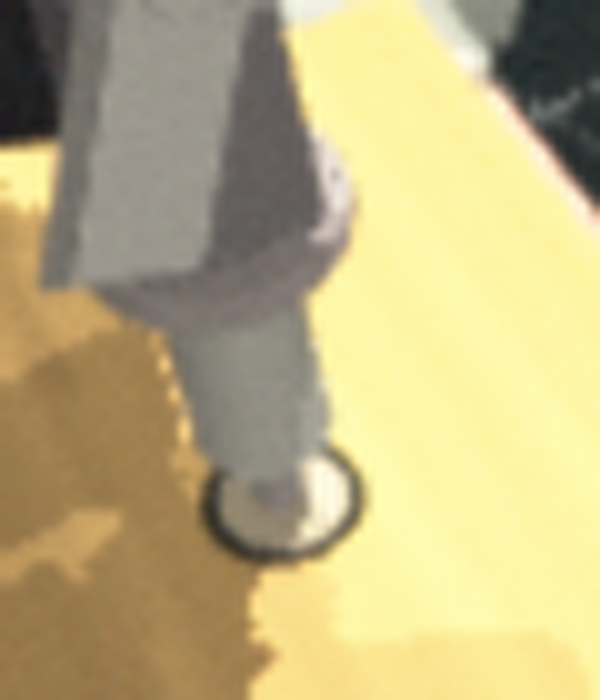

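```bash
python3 -m inch '[{"linear":[0.003,-0.001,-0.01],"twist":0,"gripper":0},{"linear":[0.006,-0.002,-0.02],"twist":0,"gripper":0},{"linear":[0.01,-0.004,-0.03],"twist":0,"gripper":0},{"linear":[0.01,-0.004,-0.03],"twist":0,"gripper":0},{"linear":[0.01,-0.004,-0.03],"twist":0,"gripper":0},{"linear":[0.01,-0.004,-0.03],"twist":0,"gripper":0},{"linear":[0.01,-0.004,-0.03],"twist":0,"gripper":0}]'
python3 - <<'E'
from tl import *
F=[]
for k in range(6):
    S=tilt('t',-20.43) if k==5 else snap('side','t');o=robot.get_obs();F.append(o['wrist_force'])
crop(S,320,215,380,285,10,'t.png');print(o['time'],o['tool_pos'],np.mean(F,0))
d=o['tool_pos']-[.4993,-.2946,.2068];N=np.array([-.3204,.1194,.9397]);print('travel',-d@N,'lat',d-(d@N)*N)
f=np.mean(F,0)-[.2,0,-1.85];print('normal',f@N,f-f@N*N)
from ax import run
run('t',328,360,252,261,-20.43,o['tool_pos']-[0,0,.003])
E
```

```text
time: 25.07
tool_pos: [0.508, -0.2977, 0.1752]
ee_rot: [3.142, 0.0, 2.785]
wrist_force: [-0.7, -0.0, 1.6]
width: 0.028
25.3667 [ 0.50798054 -0.29767633  0.17507737] [-0.69363373  0.66422223  1.55478765] t 57 51 tilt 16.881277787830687 centre 15.06972450211588
25.3667 [ 0.50798054 -0.29767633  0.17507737] [-0.45636782  0.2751893   1.24320349]
travel 0.0329583122280203 lat [-0.0018793   0.00085889 -0.0007517 ]
normal 3.1498411733647007 [ 0.35284129 -0.10090174  0.13329774]
t widths [14.7011 15.5404 15.0612 14.4733 14.5978 14.3842 14.847  14.1693 14.0215]
du/dv 0.22779336462285074 resid 0.11533782468013147
tilt 18.08323209275291
offset at grasp along e (mm) 17.367406723551248
depth pts perp offset [-7.8588 -8.7145]
depth dir [ 0.2973 -0.0733 -0.952 ] tilt in plane 17.71950337465144 out 2.010668330785343
```

View pics/t.png

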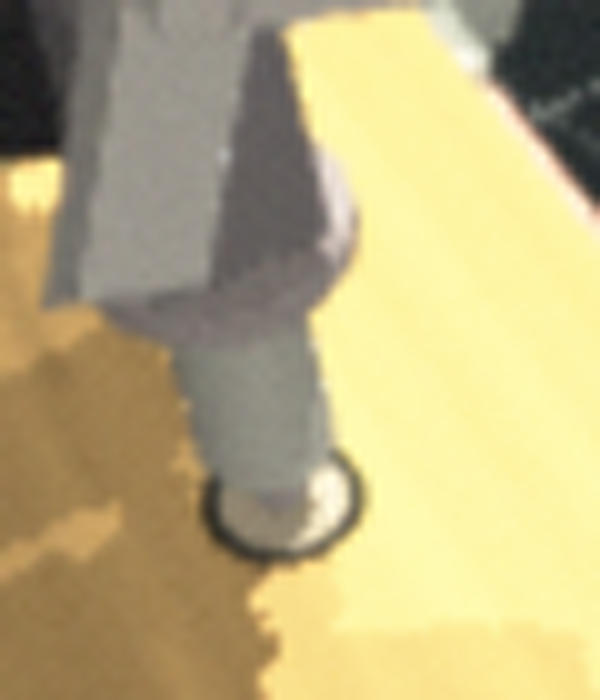

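```bash
for i in 1 2 3 4; do python3 -m inch '[{"linear":[0,0,0],"twist":0,"gripper":0},{"linear":[0,0,0],"twist":0,"gripper":0},{"linear":[0,0,0],"twist":0,"gripper":0},{"linear":[0,0,0],"twist":0,"gripper":0},{"linear":[0,0,0],"twist":0,"gripper":0},{"linear":[0,0,0],"twist":0,"gripper":0},{"linear":[0,0,0],"twist":0,"gripper":0},{"linear":[0,0,0],"twist":0,"gripper":0},{"linear":[0,0,0],"twist":0,"gripper":0},{"linear":[0,0,0],"twist":0,"gripper":0}]'; done
python3 - <<'E'
from ax import *
F=[]
for k in range(6):
    S=snap('side','u');o=robot.get_obs();F.append(o['wrist_force'])
print(o['time'],o['tool_pos'],o['width']);N=np.array([-.3204,.1194,.9397]);f=np.mean(F,0)-[.2,0,-1.85];print('normal',f@N,f-f@N*N)
run('u',328,360,252,261,-20.43,o['tool_pos']-[0,0,.003])
crop(S,320,215,380,285,10,'u.png')
A=ld('side','a')
# drift of model / bystanders: phase correlation against first picture
for nm,(u0,v0,u1,v1) in dict(model=(252,290,440,360),trees=(255,215,295,260),scriber=(158,108,184,140),tape=(130,160,172,192)).items():
    a=cv2.cvtColor(A['image'],cv2.COLOR_RGB2GRAY)[v0:v1,u0:u1].astype(np.float32);b=cv2.cvtColor(S['image'],cv2.COLOR_RGB2GRAY)[v0:v1,u0:u1].astype(np.float32)
    print(nm,cv2.phaseCorrelate(a,b))
E
```

```text
time: 26.2
tool_pos: [0.508, -0.2977, 0.175]
ee_rot: [3.142, 0.0, 2.785]
wrist_force: [-0.2, -0.1, 1.2]
width: 0.0278
time: 27.03
tool_pos: [0.508, -0.2976, 0.175]
ee_rot: [3.142, 0.0, 2.785]
wrist_force: [-0.4, 1.0, 1.4]
width: 0.0279
time: 27.87
tool_pos: [0.5079, -0.2977, 0.175]
ee_rot: [3.142, 0.0, 2.785]
wrist_force: [1.2, -0.1, 0.9]
width: 0.0278
time: 28.7
tool_pos: [0.508, -0.2977, 0.175]
ee_rot: [3.142, 0.0, 2.785]
wrist_force: [-0.8, 0.4, 0.9]
width: 0.028
29.0 [ 0.5079 -0.2976  0.175 ] 0.02775048484982491
normal 3.016330874825976 [ 1.0462 -0.5729  0.4297]
u widths [14.6176 14.6136 15.0961 14.8103 14.7479 14.5448 14.8325 14.1903 14.0643]
du/dv 0.25455767667882273 resid 0.1000042604726436
tilt 19.069336734280032
offset at grasp along e (mm) 16.05684342549703
depth pts perp offset [-9.0904 -9.5376]
depth dir [ 0.3014 -0.0969 -0.9485] tilt in plane 18.441878406616638 out 0.8267197904755673
model ((-0.014120443836446839, 0.11449353167382981), 0.7901486732341625)
trees ((-0.03170778921050399, 0.26392692120979433), 0.9604542830255296)
scriber ((0.4929490770976699, 0.022098470121868274), 0.9963969109510934)
tape ((0.5844940262619609, 0.03649349240140509), 0.9872690555122163)
```

View pics/u.png

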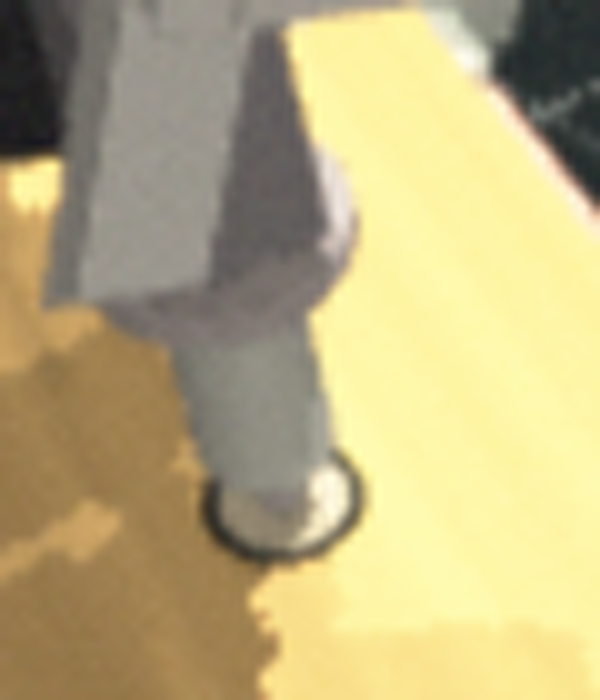

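The plunger is still in the ring with its dark band hidden. The model and bystanders haven't moved (all under 1 px).

```bash
python3 -c "
from bench import robot
print(robot.close_job())"
```

```text
the job is handed in; nothing more can be done
None
```

The gauge is still gripped and pressed inside the ring on the roof, about halfway in. It was held there for over 3 s before I handed the job in at about 29 s. No verdict is reported.

**What I did:** I picked the grey gauge in the rack, leaving the green, purple and larger grey ones alone. The tool can only point straight down, so I tilted the gauge in the jaws by levering its plunger against the rim of the rack hole, then lifted it out.

**What went wrong first:** my first press looked about 20° from the position of the tip. The barrel and handle measured only about 13–14°, because the handle had slid about 12 mm sideways in the pads. That was close to the limit (about 12.6°), so I lifted off, levered the gauge further against the rack's outer edge and pressed again.

**Last checks:**

| Check | Result |
|---|---|
| Normal force on the roof | about 3.0 N |
| Plunger travel | about 6 mm, dark band hidden |
| Tip from ring centre | about 1–2 mm |
| Gauge tilt, against the roof's 20° | 18–19° from the barrel; about 17° from the handle face (that fit was cropped) |
| Movement of model, scriber and tape | under 1 px in the side view |

The handle now sits about 15–17 mm off the pad centre, so the jaws hold it by one side. It stayed steady throughout the hold.

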